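# Put a sample jar back into the tilt-front sample cabinet

## Robot

A 6-joint arm with a two-finger parallel gripper is mounted at the origin on a cart in front of the work surface, level with it; the furniture and walls round the work are solid. World frame = base frame: x ahead of the robot, y to its left, z up, the work surface at z = 0. Lengths are in m, angles in degrees, forces in N, time in s.
With the tool pointing down it reaches from about 0.375 to 0.9 m from the base axis. Payload 3.1 kg.
Tool frame: the origin (TCP) lies on the centre line of the jaws, within the pads' length; the fingertips stand 17 mm ahead of it and the grasp point (between the pads) lies 2 mm behind it; z points along the fingers, y is the line along which they close (so a half turn about z gives the same grasp; the last joint's range is limited). The gripper opens to 87 mm and grips with 3 to 60 N. Pads are 19 mm wide; open, the fingers measure 117 mm over their backs; the gripper's body (75 mm by 190 mm) begins 51 mm behind the grasp point.
Start: joints at [-78.065, 30.224, 82.088, -0, 67.689, -10.227], TCP at [0.236, -0.579, 0.24] pointing down, gripper open.
Joint ranges: [-176.69, 176.69], [-43.24, 126.21], [12.49, 139.97], [-82, 262], [0, 151.66], [-163.58, 163.58]. Speed limits (degrees/s): [159.86, 159.86, 180, 180, 180, 180].

## Interface

Orientations are given as a 3x3 rotation matrix whose columns are the frame's x, y, z axes.
In Python, from rig import bot, imaging, finder gives the robot as it stands. The module is installed in compiled form; this text tells all that it offers.
- The arm moves only by the tool play_rows, never from a script. Its argument "motion" is a list that holds one entry, the list of rows, each a list of 6 numbers: the shift along the tool's x, y, z in m, then the turn, a rotation vector about the tool's x, y, z in degrees. In form: [[[dx, dy, dz, wx, wy, wz], ...]]. A call has 1 to 8 rows; each row is the pose to reach, as a shift and turn from the pose commanded when the call began, along the tool's axes at that moment; what a row does not reach only later rows make up. A row lasts 1/12 s, in which the tool goes at most 41.7 mm and 7.16 degrees, less where a joint would pass 70% of its speed; a pose out of reach is approached as far as the arm can. A call with a gripper value outside its range is refused whole. "fingers" is the finger opening in m, from 0 to 0.087, set as the call begins (left out, the last holds). The fingers move at their own pace and stop on an object; the grip force is fixed at half the most. Time passes only in rows, so rows that repeat a pose let the fingers close. It gives the time, the measured TCP pose, the force, the opening and the grip force at its end, in the units of the state.
- bot.read_state(): the state, without advancing time (a new reading comes with each control period).
- imaging.capture(name): name is "scene" or "top"; returns a dict with "frame" (480x640x3 uint8, red, green, blue), "camera_matrix" (3x3 intrinsics, pixels), "k1" (the pictures are not rectified: a ray, as slopes to the right and down, at radius r is drawn at 1 + k1 r^2 times it, then the intrinsics apply), "R" (3x3) and "t" (3): a world point X has camera coordinates R X + t. Camera axes: x right, y down, z forward; pixel columns grow to the right and rows downward; lengths in m; the calibration is good to about 2 mm. A picture is of the moment at which its call begins. There is no depth.
- bot.hand_in(): hands the job in; it is judged then, once.
Trained networks look in the newest picture that a camera, given by its name, has taken for a name from the list of things; names that differ only in an ending like _2 or _b are one class to them, and where a whole thing is asked for, a point or a joint stands for the part that bears it (a point fixed in the world has none). Each returns a list of dicts, best first, with "confidence" (0 to 1); they miss things now and then, are a little off and sometimes report something else, mostly with a low value. They report only what shows in the picture. A call takes as long as a camera call. They do not tell look-alikes from the thing itself.
- finder.recognise(camera, name): "at" ([x, y, z] in m, in world coordinates, good to about 4 mm: the middle of the surface that is visible of it).
- finder.outline_of(camera, name): "pixels" (480x640 bool, what is visible of it).
The state is a dict: "time_s": time; "joint_positions": joint angles; "qvel": joint speeds; "tau": joint torques, N m; "position": TCP position; "tcp_rot": TCP orientation; "force": force on the tool from outside, world axes, zero at the start; "moment": the same for the moment, N m; "opening": opening from 0.0 (shut) to 1.0 (fully open); "grasp_force": force on a finger pad.
Only numpy, scipy, OpenCV 4.12 (cv2) and the standard library are available. Lean on these libraries where they do the work, as an engineer would, in place of code of your own. Each camera call takes 0.05 s, during which the arm holds its last target. There are 200 camera calls.

## Task

Put the sample jar that stands beside the blue-footed measuring cylinder back into the low white sample cabinet, in the free place between the jar and the tin already kept there: the opening between front panel and roof is too narrow for an upright jar, so tip it to get it in, then right it, stand it on the cabinet floor and let go. Then swing the clear flap fully shut. Set the jar down without dropping or banging it, and do not disturb the stored jar and tin or the brown bottle and measuring cylinder beside it.

Things in the scene. Friction and masses are not known exactly. Their poses are not given: they have to be found in the camera images.
- jar: Sample jar to put away, on the open bench beside bottle and cylinder: clear glass with sand, white screw lid; a plain upright cylinder 66 mm in diameter, 84 mm high (glass to 70 mm, above it the lid, 64 mm in diameter), about 0.26 kg. Origin at the centre of its underside, z up its axis. Can be gripped across the glass (66 mm) 15 to 70 mm above its underside.
- cabinet: White sheet-steel sample cabinet, fixed. Origin under it at bench level, x to its back, y to its left, z up; front faces -x. Floor (grey mat) at z = 8 mm; back wall's inner face at x = +66 mm; inside 336 mm wide (y = +-168 mm) between 6 mm cheeks whose front edges slant from the panel's top to the roof's edge. Stand the jar at about x = +4 mm, in the middle of the gap between stored jar and tin.
- panel_top (a point): Middle of the top edge of the front panel, at its inner face (cabinet frame x = -42, z = 80 mm). The panel is 4 mm thick and reaches from the floor up to here, as wide as the cabinet; the edge is rounded. Axes as the cabinet.
- roof_edge (a point): Middle of the roof's front edge, underside (cabinet frame x = +20, z = 160 mm); the roof is 6 mm thick and runs back to the back wall. From panel_top it is 62 mm further back and 80 mm higher, so an upright jar passes neither downwards nor inwards; tipped about 20 degrees, top towards the robot, it passes underside first with 6 mm to spare on either side.
- flap (a joint): Angle of the clear flap (348 mm wide, 4 mm thick, black grip strip along its free edge, with a ledge 13 mm proud of the outer face in the middle 110 mm). 0 = shut, lying on the slanting front, 0.65 rad from hanging straight down; grows as it swings up and back; 2.49 = straight up; stop at 2.75. A friction hinge holds it where it is left; up to 3 N at 75 mm from the hinge moves it. Starts open.
- cabinet_hinge (a point): Middle of the flap's hinge axis, along the cabinet's y, at the roof's front edge (cabinet frame x = +18, z = +168 mm). Axes as the cabinet.
- flap_edge (a point): Middle of the flap's free edge, 114 mm from the hinge axis.
- stored_jar: A second jar of the same kind and size, already in the cabinet, to be left where it is; origin at the centre of its underside.
- stored_tin: Round sample tin, 57 mm in diameter, 35 mm high, filled black, already in the cabinet, to be left where it is; origin at the centre of its underside. Jar and tin stand one at the left and one at the right end of the cabinet, either way round.
- bottle: Brown reagent bottle with black cap, 68 mm in diameter, 154 mm high, standing on the bench near the jar; a bystander. Origin at the centre of its underside.
- cylinder: Glass measuring cylinder, 30 mm tube, 236 mm high, on a blue hexagonal foot 59 x 68 mm, standing on the bench near the jar; a bystander. Origin at the centre of its underside.
Mind the look-alikes: they are no part of the job. Leave any green or turquoise look-alike of the jar alone.

How it is judged (in metres and radians):
On the way, in this order (a step that is already met when the one before it is completed fails the run):
1. the jar, tipped, has its underside behind the front panel and under the roof (angle between jar's own z axis and vertical above 0.12 rad and x of jar in the frame of cabinet between -0.035 and 0.06 m and z of jar in the frame of cabinet between 0.004 and 0.1 m), for 0.05 s.
2. the jar stands upright on the cabinet floor, let go, with the flap still open (x of jar in the frame of cabinet between -0.012 and 0.036 m and y of jar in the frame of cabinet between -0.09 and 0.09 m and z of jar in the frame of cabinet between 0.004 and 0.012 m and angle between jar's own z axis and vertical below 0.06 rad and contact force between the fingers and jar below 0.1 N and value of joint flap above 0.6 rad), for 0.2 s.
At the end, for the whole second after the job is handed in: The jar stands upright (within 0.06 rad) on the cabinet floor, let go and at rest, its axis between 12 mm in front of and 36 mm behind the cabinet's origin and within 90 mm of its middle sideways, and the flap is shut to within 0.06 rad (x of jar in the frame of cabinet between -0.012 and 0.036 m and y of jar in the frame of cabinet between -0.09 and 0.09 m and z of jar in the frame of cabinet between 0.004 and 0.012 m and angle between jar's own z axis and vertical below 0.06 rad and contact force between the fingers and jar below 0.1 N and linear speed of jar below 0.02 m/s and value of joint flap below 0.06 rad); the robot touches nothing.
It fails at once if the stored jar or tin is shifted more than 20 mm or tipped ((distance of stored_jar from where it was at the start of the episode above 0.02 m or angle between stored_jar's own z axis and vertical above 0.2 rad) or (distance of stored_tin from where it was at the start of the episode above 0.02 m or angle between stored_tin's own z axis and vertical above 0.2 rad)).
It fails at once if the bottle or the measuring cylinder on the bench is shifted more than 20 mm or tipped ((distance of bottle from where it was at the start of the episode above 0.02 m or angle between bottle's own z axis and vertical above 0.2 rad) or (distance of cylinder from where it was at the start of the episode above 0.02 m or angle between cylinder's own z axis and vertical above 0.2 rad)).
It fails at once if the jar is dropped or banged against the cabinet (over 60 N) (contact force between jar and cabinet above 60 N).
It also fails if it takes over 58 s, if anything falls off the work surface, if the arm or the gripper's body presses on something with over 40 N, if the wrist force passes 120 N, or if a joint passes its speed limit or range.

## Working session

There is one attempt and no reset: what is moved stays moved. The work goes in short steps, Python scripts to look and compute and a tool call to move; the robot and the scene stay as the last step left them, time stands still between calls to the robot, and variables do not carry over. Pictures are saved under pics/ and viewed, at most 10 in all, crops included, and the job is handed in when it is done.

Besides the shell and the picture viewer there is one more tool, called after "Emit:" as name([rows], argument=value, ...), one row to a line, values as JSON. play_rows: Moves the arm, as the interface text tells. Its arguments: {"type":"object","properties":{"motion":{"type":"array"},"fingers":{"type":"number"}},"required":["motion"]}

```bash
mkdir -p pics
cat > h.py <<'E'
import numpy as np, cv2
from rig import bot, imaging, finder
def save(c,name):
    d=imaging.capture(c); cv2.imwrite('pics/'+name,d['frame'][:,:,::-1]); return d
def proj(d,X):
    c=d['R']@np.array(X)+d['t']; s=c[:2]/c[2]; s=s*(1+d['k1']*(s@s)); K=d['camera_matrix']; return (K@[s[0],s[1],1])[:2]
def ray(d,u,v):
    K=np.array(d['camera_matrix']); p=np.linalg.inv(K)@[u,v,1]; q=p[:2].copy(); s=q.copy()
    for _ in range(30): s=q/(1+d['k1']*(s@s))
    R=np.array(d['R']); o=-R.T@np.array(d['t']); return o,R.T@[s[0],s[1],1]
def atz(d,u,v,z):
    o,r=ray(d,u,v); return o+r*(z-o[2])/r[2]
E
python3 - <<'E'
from h import *
np.set_printoptions(precision=4,suppress=True)
for c in ('scene','top'):
    d=save(c,c+'0.png'); print(c,'cam at',-d['R'].T@d['t'],d['R'][2])
    for n in ['jar','cabinet','flap_edge','stored_tin','bottle','cylinder']:
        for r in finder.recognise(c,n): print(n,round(r['confidence'],2),np.array(r['at']),proj(d,r['at']).astype(int))
print(bot.read_state())
E
```

```text
scene cam at [0.106  0.339  1.0819] [ 0.3662 -0.4518 -0.8135]
jar 0.87 [ 0.4592 -0.3793  0.0771] [401 219]
jar 0.87 [ 0.4705 -0.2558  0.0726] [365 252]
jar 0.59 [ 0.387  -0.2443  0.0756] [393 275]
jar 0.59 [ 0.6044 -0.3038  0.0648] [332 212]
jar 0.39 [0.6238 0.052  0.2361] [204 267]
cabinet 0.95 [0.6249 0.0372 0.0791] [223 303]
flap_edge 0.87 [0.6215 0.0501 0.2348] [206 268]
stored_tin 0.85 [ 0.5953 -0.0567  0.0351] [266 291]
bottle 0.3 [0.624  0.0372 0.0792] [223 304]
cylinder 0.87 [ 0.475  -0.4872  0.1535] [425 167]
top cam at [ 0.4383 -0.1817  1.3646] [ 0.0542  0.0006 -0.9985]
jar 0.7 [ 0.3703 -0.2611  0.0802] [366 293]
jar 0.62 [ 0.4628 -0.3915  0.0862] [422 255]
jar 0.61 [ 0.4772 -0.2638  0.0822] [368 248]
jar 0.6 [ 0.6031 -0.3115  0.0817] [389 195]
cabinet 0.88 [0.6243 0.0345 0.1667] [236 177]
flap_edge 0.8 [0.6181 0.0309 0.2742] [228 172]
flap_edge 0.47 [ 0.5871 -0.0595  0.0392] [283 201]
stored_tin 0.84 [ 0.5852 -0.0628  0.0368] [285 202]
stored_tin 0.37 [0.621  0.0318 0.2784] [228 170]
bottle 0.72 [ 0.5702 -0.4146  0.1159] [435 208]
bottle 0.2 [0.6147 0.0355 0.1677] [235 181]
cylinder 0.9 [ 0.4738 -0.493   0.0661] [463 251]
{'time_s': 0.7, 'joint_positions': array([-78.0662,  30.2202,  82.0887,  -0.0001,  67.6896, -10.2287]), 'qvel': array([ 0.0369,  0.0667, -0.0141,  0.0028, -0.1318,  0.0166]), 'tau': array([ -0.0011, -43.9869, -17.6948,   0.0634,   0.0502,  -0.    ]), 'position': array([ 0.2358, -0.5788,  0.2396]), 'tcp_rot': array([[ 0.9261,  0.3772,  0.    ],
       [ 0.3772, -0.9261, -0.    ],
       [-0.    ,  0.    , -1.    ]]), 'force': array([-0.2623,  0.8198,  0.1018]), 'moment': array([ 0.008 , -0.01  ,  0.0145]), 'grasp_force': 0.0, 'opening': 1.0034884862736029}
```

View pics/scene0.png

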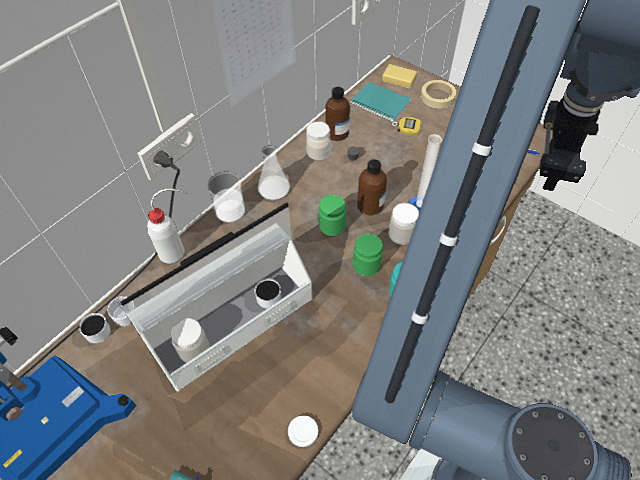

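View pics/top0.png

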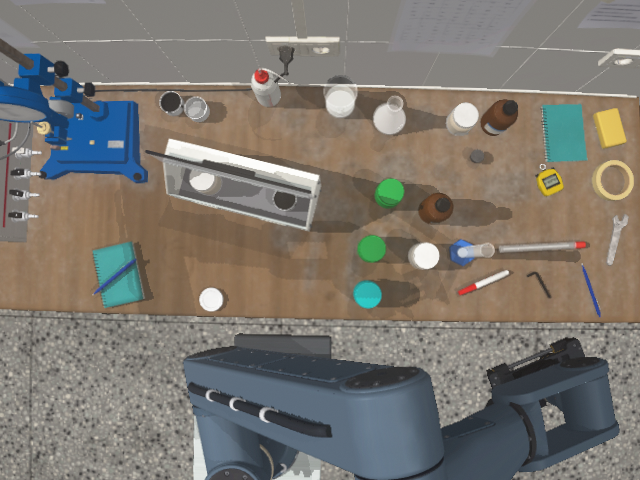

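The scene picture shows the jar at (404,223) beside bottle (372,188) and cylinder (430,175). In the top view it is at (424,256), with the brown bottle at (435,208) and the blue foot at (463,251).
Candidates in the top view: white lids at (424,256), (463,118) and (211,299); green at (390,192) and (372,248); turquoise at (367,294). I choose (424,256).

Run:
```python
from h import *
np.set_printoptions(precision=4,suppress=True)
d=imaging.capture('top'); f=d['frame'][:,:,::-1]
a=cv2.resize(f[120:250,130:335],None,fx=3.8,fy=3.8,interpolation=cv2.INTER_CUBIC)
cv2.imwrite('pics/cabtop.png',a)
s=imaging.capture('scene'); g=s['frame'][:,:,::-1]
b=cv2.resize(g[200:400,100:330],None,fx=3,fy=3,interpolation=cv2.INTER_CUBIC)
cv2.imwrite('pics/cabsc.png',b)
c=cv2.resize(f[160:300,340:500],None,fx=4,fy=4,interpolation=cv2.INTER_CUBIC)
cv2.imwrite('pics/jartop.png',c)
```

```text
(no output)
```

View pics/cabtop.png

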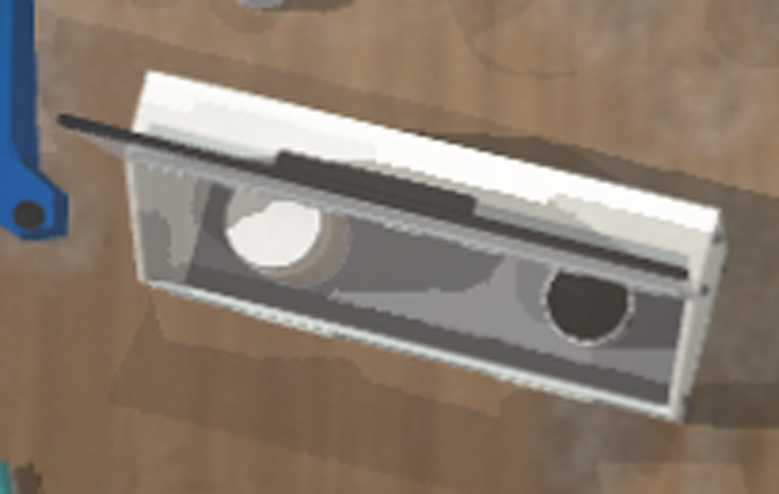

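View pics/cabsc.png

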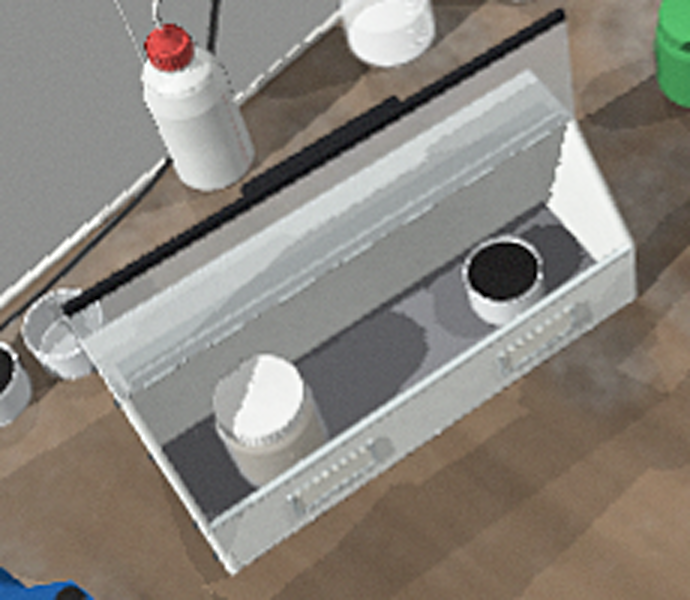

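View pics/jartop.png

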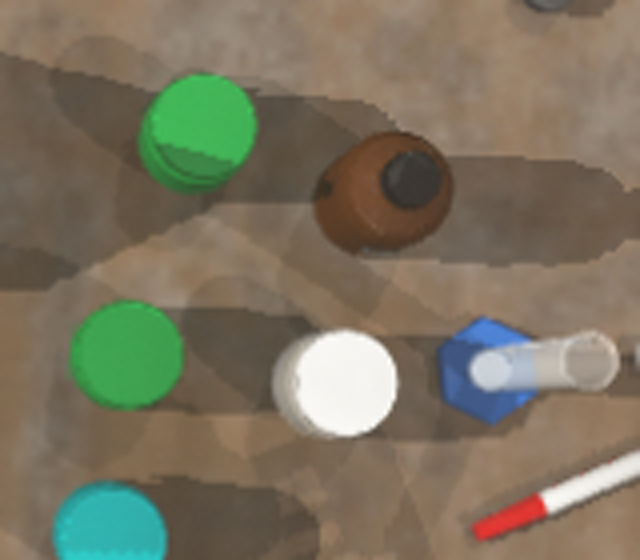

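The crops confirm the choice: the white-lidded jar (crop 346,384) stands between the brown bottle and the blue foot. In the cabinet the stored jar is at the left and the tin at the right, and the flap stands almost straight up.

Run:
```python
from h import *
from scipy.optimize import least_squares
np.set_printoptions(precision=4,suppress=True)
d=imaging.capture('top'); s=imaging.capture('scene')
tp=lambda u,v:((u+.5)/3.8-.5+130,(v+.5)/3.8-.5+120)
sp=lambda u,v:((u+.5)/3-.5+100,(v+.5)/3-.5+200)
jp=lambda u,v:((u+.5)/4-.5+340,(v+.5)/4-.5+160)
P=[(d,tp(140,283),(-.046,.174,.08)),(d,tp(683,418),(-.046,-.174,.08)),
(s,sp(212,527),(-.046,.174,.08)),(s,sp(632,248),(-.046,-.174,.08)),(s,sp(232,573),(-.046,.174,0)),(s,sp(634,298),(-.046,-.174,0)),
(d,tp(149,72),(.070,.174,.166)),(d,tp(721,210),(.070,-.174,.166))]
def W(p,X):
    c,q=np.cos(p[2]),np.sin(p[2]); return [p[0]+c*X[0]-q*X[1],p[1]+q*X[0]+c*X[1],X[2]]
f=lambda p:np.concatenate([proj(e,W(p,X))-uv for e,uv,X in P])
r=least_squares(f,[.62,.03,-.24],loss='soft_l1'); p=r.x; print('cab',p,np.degrees(p[2])); print(f(p).reshape(-1,2))
def C(w): w=np.array(w); c,q=np.cos(p[2]),np.sin(p[2]); e=w[:2]-p[:2]; return np.array([c*e[0]+q*e[1],-q*e[0]+c*e[1]])
j=atz(d,*jp(346,384),.084); j2=atz(s,404,214,.084) ; print('jar',j,j2)
b=atz(d,*jp(411,180),.154);print('bottle',b)
print('cyl',atz(d,*jp(489,370),.01))
t=atz(d,*tp(587,302),.043); print('tin',t,C(t))
sj=atz(s,*sp(263,398),.092); print('stjar',sj,C(sj)); sj=atz(d,*tp(272,228),.092); print('stjar top(partial)',C(sj))
for n,z in(('jar',.084),):
  for e,c in((d,'top'),(s,'scene')):
    for o in finder.outline_of(c,n):
      m=o['pixels'];ys,xs=np.nonzero(m);print(c,xs.mean(),ys.mean(),xs.min(),xs.max(),ys.min(),ys.max())
# flap angle: free edge ends in scene
for a in np.arange(2.2,2.76,.1):
  al=.65+a # from hanging down, swinging to front(-x) and up
  # direction from hinge
  X=lambda y:(.018-.114*np.sin(.65+a),y,.168-.114*np.cos(.65+a))
  print(round(a,2),proj(s,W(p,X(.174))),proj(s,W(p,X(-.174))),'obs',sp(68,308),sp(564,14))
```

```text
cab [ 0.6027  0.0372 -0.225 ] -12.893723961498376
[[ 0.0586 -0.5107]
 [-1.3206 -0.5719]
 [-2.282   0.5046]
 [ 0.7535 -2.839 ]
 [ 0.4397  0.1164]
 [ 1.0098 -0.9381]
 [-0.1908  0.1687]
 [-0.113   0.7391]]
jar [ 0.4622 -0.3999  0.084 ] [ 0.4613 -0.3926  0.084 ]
bottle [ 0.5751 -0.4232  0.154 ]
cyl [ 0.474  -0.5019  0.01  ]
tin [ 0.5929 -0.0606  0.043 ] [ 0.0123 -0.0976]
stjar [0.6291 0.1325 0.092 ] [0.0045 0.0989]
stjar top(partial) [0.0052 0.0982]
top 370.76899224806203 248.91317829457364 357 385 235 262
top 388.42455621301775 193.1405325443787 374 403 179 208
top 423.25068493150684 256.0835616438356 408 438 241 270
top 366.49300155520996 293.74494556765165 353 380 280 308
top 240.2236570247934 183.48050103305786 146 319 139 230
scene 402.2232044198895 223.2011049723757 388 417 204 244
scene 366.7307692307692 254.70096153846154 352 381 234 275
scene 393.36842105263156 277.25563909774434 389 399 264 292
scene 331.1991657977059 215.28988529718455 317 344 195 235
2.2 [130.3079 316.27  ] [298.1984 213.2543] obs (122.33333333333333, 302.3333333333333) (287.66666666666663, 204.33333333333334)
2.3 [126.7746 310.8578] [294.6106 208.7712] obs (122.33333333333333, 302.3333333333333) (287.66666666666663, 204.33333333333334)
2.4 [123.4109 305.7167] [291.0078 204.6212] obs (122.33333333333333, 302.3333333333333) (287.66666666666663, 204.33333333333334)
2.5 [120.2587 300.911 ] [287.4362 200.8535] obs (122.33333333333333, 302.3333333333333) (287.66666666666663, 204.33333333333334)
2.6 [117.3553 296.498 ] [283.9406 197.5104] obs (122.33333333333333, 302.3333333333333) (287.66666666666663, 204.33333333333334)
2.7 [114.7332 292.5267] [280.5631 194.6265] obs (122.33333333333333, 302.3333333333333) (287.66666666666663, 204.33333333333334)
```

Emit:
play_rows([
  [[0,0,-0.02,10,0,0],[0,0,-0.04,20,0,0],[0,0,-0.04,20,0,0]],
])

```text
time_s: 1.25
position: [0.236, -0.5798, 0.2847]
tcp_rot: [[0.926, 0.354, -0.129], [0.377, -0.872, 0.313], [-0.001, -0.338, -0.941]]
force: [0.3, -1.4, -0.1]
opening: 1.0
grasp_force: 0.0
```

```bash
cat >> h.py <<'E'
from scipy.spatial.transform import Rotation as Ro
import json
CAB=np.array([.6027,.0372,-.225])
XC=np.array([np.cos(CAB[2]),np.sin(CAB[2]),0]); YC=np.array([-XC[1],XC[0],0])
def orient(th,ysign=-1):
    t=np.radians(th); z=np.sin(t)*XC-np.cos(t)*np.array([0,0,1]); y=ysign*YC; return np.c_[np.cross(y,z),y,z]
def cabw(x,y,z): return np.r_[CAB[:2],0]+x*XC+y*YC+np.array([0,0,z])
def log():
    s=bot.read_state(); open('log.jsonl','a').write(json.dumps([list(s['joint_positions']),list(s['position']),np.array(s['tcp_rot']).tolist()])+'\n'); return s
def rel(s,pos,R):
    R0=np.array(s['tcp_rot']); return R0.T@(np.array(pos)-s['position']), np.degrees(Ro.from_matrix(R0.T@R).as_rotvec())
def tcp_of(grasp,R): return np.array(grasp)+.002*R[:,2]
JAR=np.array([.4622,-.397,0])
E
echo '[[-78.065,30.224,82.088,0,67.689,-10.227],[0.236,-0.579,0.24],[[0.9261,0.3772,0],[0.3772,-0.9261,0],[0,0,-1]]]' > log.jsonl
python3 - <<'E'
from h import *
np.set_printoptions(precision=4,suppress=True)
s=log(); print(s['joint_positions'])
R=orient(30); g=JAR+[0,0,.055]; print(rel(s,tcp_of(g,R)-.18*R[:,2],R), tcp_of(g,R)-.18*R[:,2])
E
```

```text
[-76.6437  36.9006  64.3449  -3.0728  98.2861  -8.6972]
(array([ 0.2056, -0.1017,  0.1165]), array([-27.8811,  34.9022,  28.9973])) [ 0.3754 -0.3771  0.2092]
```

Emit:
play_rows([
  [[0.025,-0.013,0.015,-3.5,4.35,3.6],[0.05,-0.025,0.03,-7,8.7,7.2],[0.077,-0.038,0.043,-10.5,13.1,10.9],[0.103,-0.05,0.058,-14,17.5,14.5]],
])

```text
time_s: 1.58
position: [0.3069, -0.4784, 0.2414]
tcp_rot: [[0.969, 0.094, 0.227], [0.06, -0.987, 0.15], [0.238, -0.131, -0.962]]
force: [0.3, -0.8, -0.6]
opening: 0.996
grasp_force: 0.0
```

```bash
cat > kin.py <<'E'
from h import *
from scipy.optimize import least_squares
L=[json.loads(l) for l in open('log.jsonl')]
z=lambda a:Ro.from_euler('z',a,degrees=True).as_matrix()
y=lambda a:Ro.from_euler('y',a,degrees=True).as_matrix()
def fk(q,p):
    d1,c,a2,e,l3,lt,w,a1=p; ex,ey,ez=np.eye(3)
    A=z(q[0]); B=A@y(q[1]); C=B@y(q[2]); D=C@z(q[3]); E=D@y(q[4]); R=E@z(q[5]+90)
    return np.r_[0,0,d1]+A@[a1,c,0]+B@[0,0,a2]+C@[e,0,l3]+D@[0,w,0]+E@[0,0,lt],R
def fit():
    f=lambda p:np.concatenate([np.r_[fk(q,p)[0]-P]for q,P,_ in L]+[.01*(p-[.2,.11,.35,0,.35,.2,0,0])*[1,1,1,1,1,1,1,1]])
    r=least_squares(f,[.2,.11,.35,0,.35,.2,0,0]); return r.x
def ik(pos,R,q0,p):
    f=lambda q:np.r_[(fk(q,p)[0]-pos)*10,(Ro.from_matrix(R.T@fk(q,p)[1]).as_rotvec())]
    r=least_squares(f,q0,bounds=([-176.7,-43.3,12.4,-82,0,-163.6],[176.7,126.3,140,262,151.7,163.6]),x_scale=10); return r.x,r.cost
E
python3 - <<'E'
from kin import *
np.set_printoptions(precision=4,suppress=True)
s=log(); print(s['joint_positions'])
import kin; kin.L=[json.loads(l) for l in open('log.jsonl')]
for l in L: pass
p=fit(); print(p)
for q,P,R in kin.L:
    a,b=fk(q,p); print(a-P, np.abs(b-R).max())
E
```

```text
[-76.3012  26.9527  90.0137  15.891   69.2207   2.7308]
[ 0.2925  0.1151  0.5718  0.1221  0.3844  0.2876 -0.004   0.018 ]
[-0.0001  0.0001  0.0001] 2.6643111291524413e-05
[ 0.0001  0.0001 -0.    ] 4.996003610813204e-16
[ 0.     -0.0002 -0.0001] 3.3306690738754696e-16
```

Run:
```python
from kin import *
np.set_printoptions(precision=4,suppress=True)
p=fit(); s=bot.read_state(); q=np.array(s['joint_positions'])
R=orient(30); g=JAR+[0,0,.055]; print(rel(s,tcp_of(g,R)-.18*R[:,2],R))
for th in (20,30):
  R=orient(th)
  for G in (tcp_of(g,R)-.18*R[:,2],tcp_of(g,R)): q2,c=ik(G,R,q,p);print(th,q2,c)
for th in (30,45,55):
 for y in (1,-1):
  R=orient(th,y); print(th,y,*ik(cabw(0,0,.09),R,[-15,50,80,30 ,50,90*(y>0)],p),*ik(cabw(0,0,.09)-.15*R[:,2],R,[-15,50,80,30,50,90*(y>0)],p))
```

```text
(array([ 0.0649, -0.0893,  0.0618]), array([-13.8245,  17.1512,  14.2105]))
20 [-63.2443  21.74   105.5095  23.1506  42.0555  23.7939] 1.2872064967117771e-20
20 [-57.9438  42.6659 103.9933  37.5746  23.3884  11.4996] 2.900619494221435e-29
30 [-71.3118  21.7166 114.9845  46.5608  35.9183  -5.1702] 1.7739044473622865e-22
30 [-62.0436  44.156  109.5073  76.4539  22.8952 -30.3894] 1.908073984483163e-30
30 1 [ -6.0103  39.3246 113.149  236.2909   4.1297  39.7444] 2.4805114722902994e-21 [ -5.3623  20.479  123.279  262.       2.6065  14.1606] 0.007567419217856069
30 -1 [ -7.7917  38.7401 112.2933 141.3124   0.     -46.8721] 0.001130856076057032 [ -3.7471  19.39   117.4087 -18.8309  14.2517 116.2266] 6.446024653508048e-30
45 1 [ -5.2249  45.1916 121.3268 190.3481  31.6796  86.6048] 1.1996501938136007e-30 [ -2.4376  27.0027 132.886  197.3831  25.4326  81.6466] 6.606632744217994e-30
45 -1 [ -7.4569  38.4526 111.9664  90.0799   0.       4.2844] 0.03886949803284962 [ -6.4285  20.6621 125.3652 100.1716   0.      -5.1582] 0.021856177917757152
55 1 [ -4.5516  52.0038 125.3838 188.6229  52.4162  89.522 ] 1.6156070158277601e-28 [  1.2456  39.5345 140.     196.2631  52.8842  88.6497] 0.0009709685974950314
55 -1 [ -7.4212  38.2665 111.8576  88.1446   0.       5.993 ] 0.10091325948010842 [  1.2456  39.5345 140.     196.2631  52.8842 -91.3503] 0.0009709685974920679
```

```bash
cat > plan.py <<'E'
from kin import *
H=.058; T0=40
def jp(b,al,T0=T0):
    a=np.radians(al); ax=-np.sin(a)*XC+np.cos(a)*np.array([0,0,1]); R=orient(T0+al); return tcp_of(np.array(b)+H*ax,R),R
E
python3 - <<'E'
from plan import *
np.set_printoptions(precision=3,suppress=True)
p=fit(); q=np.array(bot.read_state()['joint_positions'])
def clear(x,z,al,T0=40):
    a=np.radians(al); t=np.radians(al+T0); A=np.array([-np.sin(a),np.cos(a)]);B=np.array([np.cos(a),np.sin(a)])
    b=np.array([x,z]); g=b+58*A; D=np.array([-np.sin(t),np.cos(t)]);E=np.array([np.cos(t),np.sin(t)])
    def box(P,o,u,v,u0,u1,v0,v1):
        U=(P-o)@u;V=(P-o)@v; return np.hypot(max(u0-U,U-u1,0),max(v0-V,V-v1,0))
    pan=[np.array([-44+2*np.cos(k),78+2*np.sin(k)]) for k in np.arange(0,3.2,.3)]+[np.array([-42,w]) for w in range(8,79,4)]+[np.array([-46,w]) for w in range(8,79,4)]
    rf=[np.array([v,w]) for v in (20,30,50,66) for w in (160,166)]+[np.array([12,168]),np.array([12,200]),np.array([12,280])]
    fl=min((b+s*33*B+h*A)[1] for s in(-1,1) for h in(0,84))-8; bk=66-max((b+s*33*B+h*A)[0] for s in(-1,1) for h in(0,84))
    r=[min(box(P,b,A,B,0,84,-33,33)for P in S) for S in(pan,rf)]+[min(box(P,g,D,E,51,250,-37.5,37.5)for P in S) for S in(pan,rf)]+[min(box(P,g,D,E,-19,51,-11,11)for P in pan)]
    return np.array(r+[fl,bk])
R=orient(40); G=jp(JAR,0)[0]
W=[('pre',G-.13*R[:,2],R),('grasp',G,R)]
for n,b,al in [('lift',JAR+[0,0,.12],0),('tip',JAR+[0,0,.14],12),('tip',JAR+[0,0,.16],22),('mid',cabw(-.1,-.2,.19),22),('over',cabw(-.05,0,.19),22)]: W.append((n,*jp(b,al)))
ins=[(-23,148,22),(-4,102,22),(10,66,22),(20,42,22),(22,32,20),(18,26,15),(12,18,9),(7,12,4),(4,8,0)]
for x,z,al in ins: W.append((str((x,z,al)),*jp(cabw(x/1e3,0,z/1e3),al)))
for n,P,R in W:
    q,c=ik(P,R,q,p); print(n,q,'%.0e'%c,P)
print('jar-panel jar-roof body-panel body-roof finger-panel floor back')
for i in ins: print(i,clear(*i))
E
```

```text
pre [-76.057  32.039 122.028  82.643  35.333 -47.566] 2e-29 [ 0.382 -0.379  0.156]
grasp [-66.265  47.159 114.315 103.118  31.984 -61.222] 3e-23 [ 0.463 -0.397  0.056]
lift [-66.007  31.262 112.49   74.58   32.231 -27.532] 1e-27 [ 0.463 -0.397  0.176]
tip [-72.293  33.114 119.094  95.707  42.974 -53.931] 2e-30 [ 0.452 -0.395  0.196]
tip [-77.214  36.491 123.562 104.072  55.122 -67.989] 9e-22 [ 0.443 -0.393  0.213]
mid [-50.59   17.821 140.    119.966  35.192 -62.721] 3e-02 [ 0.441 -0.131  0.243]
over [ -1.923  31.614 135.809 192.728  49.688 -93.115] 1e-27 [0.535 0.053 0.243]
(-23, 148, 22) [ -2.882  39.825 133.596 190.729  55.528 -91.384] 3e-26 [0.561 0.047 0.201]
(-4, 102, 22) [ -3.465  47.941 131.446 189.481  61.396 -90.114] 1e-26 [0.579 0.043 0.155]
(10, 66, 22) [ -3.854  53.583 129.186 188.822  64.735 -89.519] 1e-30 [0.593 0.039 0.119]
(20, 42, 22) [ -4.114  56.975 127.303 188.467  66.23  -89.287] 1e-23 [0.603 0.037 0.095]
(22, 32, 20) [ -4.328  56.561 126.126 188.347  62.658 -89.55 ] 6e-23 [0.606 0.036 0.086]
(18, 26, 15) [ -4.656  53.266 124.603 188.461  52.892 -90.383] 2e-28 [
[... 223 characters left out ...]
8.098 191.223  24.574 -94.675] 4e-24 [0.608 0.036 0.064]
jar-panel jar-roof body-panel body-roof finger-panel floor back
(-23, 148, 22) [ 56.436   6.944 128.959  86.774 103.707 127.638  58.403]
(-4, 102, 22) [12.962  6.559 79.704 66.404 64.275 81.638 39.403]
(10, 66, 22) [10.58  11.485 42.563 51.909 39.052 45.638 25.403]
(20, 42, 22) [10.861 27.768 20.023 43.859 22.556 21.638 15.403]
(22, 32, 20) [11.289 38.021 13.28  42.381 17.466 12.713 12.99 ]
(18, 26, 15) [11.43  44.36  12.834 39.161 17.251  9.459 16.124]
(12, 18, 9) [10.945 53.891 11.804 38.425 15.74   4.838 21.406]
(7, 12, 4) [11.277 62.036 10.53  37.182 15.138  1.698 26.08 ]
(4, 8, 0) [13.    68.     8.971 34.193 16.066  0.    29.   ]
```

Run:
```python
from plan import *
np.set_printoptions(precision=4,suppress=True)
p=fit(); s=bot.read_state()
R=orient(40); G=jp(JAR,0)[0]; print(rel(s,G-.13*R[:,2],R))
for al in (0,10,22):
 for x,y,z in [(-.1,-.2,.16),(-.1,-.2,.22),(-.06,-.2,.16),(-.06,-.2,.22),(-.03,-.24,.16),(-.03,-.24,.22),(-.06,-.1,.16),(-.06,-.1,.2),(0,-.3,.16)]:
  P,R=jp(cabw(x,y,z),al)
  q,c=ik(P,R,[-50,30,130,140,40,-70],p); print(al,x,y,z,q,'%.0e'%c if c>1e-6 else 'ok')
```

```text
(array([ 0.0585, -0.0802,  0.1141]), array([-15.0953,  27.0504,  13.0247]))
0 -0.1 -0.2 0.16 [-41.6613  18.5576 132.8889 112.5971  19.5782 -46.645 ] ok
0 -0.1 -0.2 0.22 [-40.9994   7.7191 127.78    66.3624  19.3036   2.6265] ok
0 -0.06 -0.2 0.16 [-38.0545  20.2999 127.27   106.3632  16.5497 -36.8224] ok
0 -0.06 -0.2 0.22 [-37.498   11.0175 122.8569  61.196   17.7844  10.6716] ok
0 -0.03 -0.24 0.16 [-41.6566  22.0048 122.342   92.1     18.0309 -25.0166] ok
0 -0.03 -0.24 0.22 [-41.2912  13.7547 118.4225  58.4043  21.0343  10.8864] ok
0 -0.06 -0.1 0.16 [-21.1675  20.6285 126.7296 142.9217   8.8276 -59.6075] ok
0 -0.06 -0.1 0.2 [-20.2886  14.3461 123.6158  64.4636   5.2623  19.9511] ok
0 0 -0.3 0.16 [-46.9179  24.2915 116.2512  78.145   21.5632 -14.6297] ok
10 -0.1 -0.2 0.16 [-46.392   23.625  140.     133.526   34.5404 -73.4008] 1e-03
10 -0.1 -0.2 0.22 [-47.156   11.0606 137.1425 114.8115  28.3694 -51.3663] ok
10 -0.06 -0.2 0.16 [-42.5294  26.3706 136.385  139.6144  35.7793 -75.4788] ok
10 -0.06 -0.2 0.22 [-42.2502  13.5619 131.7626 116.0241  24.7051 -48.1346] ok
10 -0.03 -0.24 0.16 [-4
[... 381 characters left out ...]
 [-50.1786  23.3842 140.     123.5429  36.1364 -68.173 ] 4e-02
22 -0.1 -0.2 0.22 [-51.4167  12.6485 140.     116.4169  35.2141 -57.6835] 2e-02
22 -0.06 -0.2 0.16 [-46.4673  30.7021 140.     139.3645  46.5201 -81.313 ] 1e-02
22 -0.06 -0.2 0.22 [-47.3494  20.6274 140.     134.7217  43.7532 -73.6553] 2e-03
22 -0.03 -0.24 0.16 [-51.5957  39.0859 140.     140.7585  60.8325 -89.2381] 5e-05
22 -0.03 -0.24 0.22 [-51.5296  24.6714 137.0782 132.6564  48.5595 -74.8796] ok
22 -0.06 -0.1 0.16 [-20.5821  32.458  140.     174.6671  47.8797 -90.6529] 9e-03
22 -0.06 -0.1 0.2 [-22.5092  25.3759 140.     169.7792  43.6343 -87.6352] 3e-03
22 0 -0.3 0.16 [-56.6397  37.0846 132.3994 131.5665  54.6902 -81.1032] ok
```

Emit:
play_rows([
  [[0.01,-0.014,0.02,-2.5,4.5,2.2],[0.022,-0.03,0.043,-5.5,10,4.8],[0.035,-0.048,0.068,-9,16,7.7],[0.047,-0.064,0.091,-12,21.6,10.4],[0.0585,-0.08,0.114,-15.1,27,13],[0.0585,-0.08,0.114,-15.1,27,13],[0.0585,-0.08,0.114,-15.1,27,13]],
])

```text
time_s: 2.17
position: [0.3802, -0.3771, 0.1563]
tcp_rot: [[0.75, -0.219, 0.624], [-0.169, -0.976, -0.14], [0.64, -0.001, -0.769]]
force: [0.7, 0.1, -0.2]
opening: 1.002
grasp_force: 0.0
```

Run:
```python
from plan import *
np.set_printoptions(precision=4,suppress=True)
s=log(); print(s['time_s'],s['joint_positions'])
R=orient(40); G=jp(JAR,0)[0]; print(rel(s,G,R))
d=save('top','g1.png'); f=d['frame'][:,:,::-1]
cv2.imwrite('pics/g1.png',cv2.resize(f[180:380,300:500],None,fx=3,fy=3))
for c in('top','scene'):
  if c=='scene': d=imaging.capture(c)
  for r in finder.recognise(c,'jar'): print(c,r['confidence'],np.array(r['at']))
```

```text
2.1667 [-75.7403  30.832  122.4202  81.2675  35.2667 -45.8908]
(array([0.002 , 0.0015, 0.1315]), array([-0.1786,  0.2249,  0.1568]))
top 0.94 [ 0.3717 -0.2592  0.0826]
top 0.81 [ 0.4756 -0.2663  0.0808]
top 0.73 [ 0.4632 -0.3918  0.0861]
top 0.71 [ 0.6012 -0.3082  0.0837]
top 0.47 [ 0.4765 -0.4916  0.0633]
scene 0.9 [ 0.6038 -0.2989  0.0662]
scene 0.78 [ 0.4631 -0.3774  0.0786]
scene 0.61 [ 0.4703 -0.2538  0.0725]
scene 0.6 [ 0.3909 -0.2466  0.0634]
```

View pics/g1.png

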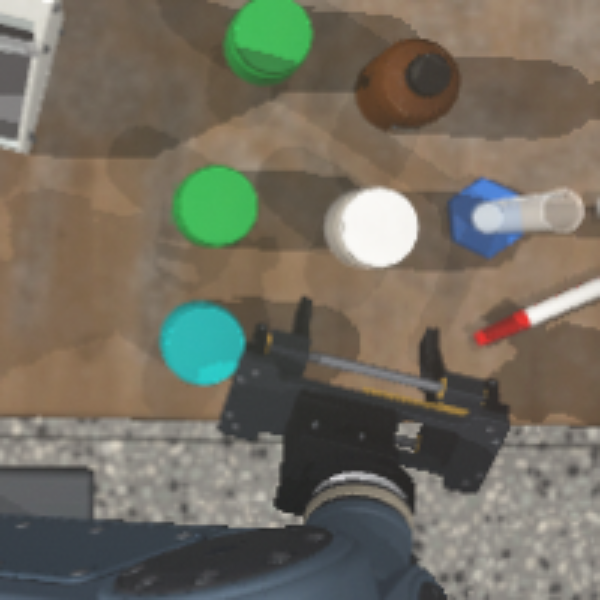

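The crop shows the open gripper (finger tips at (303,300) and (432,330)) in front of the white jar lid at (377,228), lined up with it and clear of the turquoise and green jars.

Emit:
play_rows([
  [[0,0,0.025,0,0,0],[0.001,0.001,0.05,0,0,0],[0.002,0.001,0.07,0,0.2,0],[0.002,0.001,0.09,0,0.2,0],[0.002,0.001,0.107,0,0.2,0],[0.002,0.001,0.122,0,0.2,0],[0.002,0.001,0.131,0,0.2,0],[0.002,0.001,0.131,0,0.2,0]],
])

```text
time_s: 3.03
position: [0.4648, -0.399, 0.057]
tcp_rot: [[0.748, -0.216, 0.628], [-0.165, -0.976, -0.139], [0.643, 0.001, -0.766]]
force: [-0.1, -0.4, 0.0]
opening: 0.999
grasp_force: 0.0
```

Run:
```python
from plan import *
np.set_printoptions(precision=4,suppress=True)
s=log(); print(s['time_s'],s['joint_positions'],s['position'],s['force'])
R=orient(40); G=jp(JAR,0)[0]; print(rel(s,G,R))
d=imaging.capture('top'); f=d['frame'][:,:,::-1]
cv2.imwrite('pics/g2.png',cv2.resize(f[200:320,360:500],None,fx=4,fy=4))
```

```text
3.0333 [-65.7122  45.6573 114.8359 101.7824  31.7445 -59.5252] [ 0.4648 -0.399   0.057 ] [-0.0683 -0.3885  0.0185]
(array([-0.0016, -0.0014, -0.0007]), array([-0.2472, -0.0293,  0.3657]))
```

View pics/g2.png

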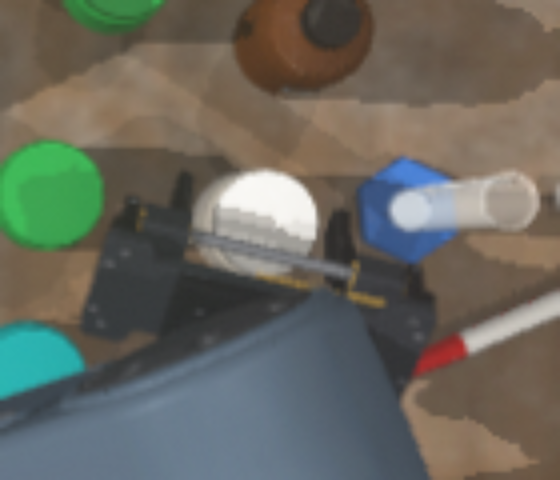

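The jar (lid at 262,222) sits between both fingers, and the blue foot at (405,210) is clear. Closing now.

Emit:
play_rows([
  [[0,0,0,0,0,0],[0,0,0,0,0,0],[0,0,0,0,0,0],[0,0,0,0,0,0],[0,0,0,0,0,0],[0,0,0,0,0,0],[0,0,0,0,0,0],[0,0,0,0,0,0]],
], fingers=0.055)

```text
time_s: 3.75
position: [0.4631, -0.3981, 0.058]
tcp_rot: [[0.748, -0.219, 0.627], [-0.167, -0.976, -0.14], [0.643, 0.0, -0.766]]
force: [-4.6, -0.2, 5.4]
opening: 0.751
grasp_force: 30.0
```

```bash
cat > go.py <<'E'
import sys
from plan import *
np.set_printoptions(precision=4,suppress=True)
s=log(); print(s['time_s'],s['joint_positions'],s['position'],s['force'],s['opening'],s['grasp_force'])
E
python3 - <<'E'
from go import *
J=JAR
for b,al in [(JAR+[0,0,.16],0),(JAR+[0,0,.16],10)]: print(rel(s,*jp(b,al)))
E
```

```text
3.75 [-65.8245  45.4973 115.1062 101.9215  31.7296 -59.6277] [ 0.4631 -0.3981  0.058 ] [-4.6127 -0.1787  5.4099] 0.7507655190813269 29.99999715015292
(array([ 0.102 , -0.0009, -0.1213]), array([-0.172 ,  0.0127,  0.2072]))
(array([ 0.094 , -0.0009, -0.1272]), array([-0.1896, 10.0127,  0.1917]))
```

Emit:
play_rows([
  [[0.003,0,-0.004,0,0,0],[0.012,0,-0.014,0,0,0],[0.026,0,-0.031,0,0,0],[0.045,0,-0.054,0,0,0],[0.064,0,-0.077,0,0,0],[0.083,0,-0.1,0,0,0],[0.097,0,-0.116,0,0,0],[0.103,0,-0.123,0,0,0]],
])

```text
time_s: 4.42
position: [0.4635, -0.3973, 0.2205]
tcp_rot: [[0.748, -0.216, 0.627], [-0.164, -0.976, -0.14], [0.643, 0.002, -0.766]]
force: [-0.5, 0.5, -2.9]
opening: 0.748
grasp_force: 30.0
```

```bash
sed -i 's/H=.058/H=.0595/' plan.py
python3 - <<'E'
from go import *
for b,al in [(JAR+[0,0,.16],10),(cabw(-.0,-.3,.18),10),(cabw(-.03,-.24,.22),10)]: print(rel(s,*jp(b,al)))
d=imaging.capture('top'); print(proj(d,s['position']))
for o in finder.recognise('top','jar'): print(np.array(o['at']),o['confidence'])
print(fit())
E
```

```text
4.4167 [-65.7495  25.6684 110.8594  64.3447  34.7976 -15.4722] [ 0.4635 -0.3973  0.2205] [-0.4622  0.533  -2.9295] 0.7480719418124141 29.999199584126472
(array([-0.0098, -0.0001, -0.0041]), array([-0.2163,  9.9888,  0.3826]))
(array([ 0.0348, -0.1544,  0.0069]), array([-0.2163,  9.9888,  0.3826]))
(array([ 0.038 , -0.2145, -0.0429]), array([-0.2163,  9.9888,  0.3826]))
[435.9473 253.9955]
[ 0.4684 -0.3936  0.2493] 0.87
[ 0.4767 -0.2665  0.0826] 0.79
[ 0.371  -0.2592  0.0796] 0.74
[ 0.6033 -0.3097  0.0782] 0.65
[ 0.2735  0.1113  0.5875  0.1136  0.3912  0.2878 -0.0003  0.0005]
```

Emit:
play_rows([
  [[0.002,-0.01,-0.002,0,0.5,0],[0.006,-0.035,-0.007,0,1.6,0],[0.012,-0.068,-0.014,0,3.2,0.1],[0.018,-0.104,-0.021,0,4.8,0.2],[0.024,-0.14,-0.028,-0.1,6.5,0.3],[0.031,-0.175,-0.035,-0.2,8.2,0.4],[0.036,-0.203,-0.041,-0.2,9.5,0.4],[0.038,-0.214,-0.043,-0.2,10,0.4]],
])

```text
time_s: 5.18
position: [0.5093, -0.1834, 0.2731]
tcp_rot: [[0.631, -0.22, 0.744], [-0.147, -0.975, -0.164], [0.762, -0.007, -0.648]]
force: [0.6, -0.4, -2.4]
opening: 0.749
grasp_force: 30.0
```

Run:
```python
from go import *
for b,al in [(cabw(-.06,-.1,.205),10),(cabw(-.05,0,.19),10)]:
  print(rel(s,*jp(b,al)),ik(*jp(b,al),s['joint_positions'],fit()))
```

```text
5.1833 [-44.8063  15.6012 127.059  106.2027  25.1664 -39.6523] [ 0.5093 -0.1834  0.2731] [ 0.5501 -0.3975 -2.3991] 0.7485911610814199 30.00046480447054
(array([-0.0261, -0.1359, -0.0127]), array([-0.3741,  0.3633, -0.177 ])) (array([-21.1035,  15.9954, 131.4931, 159.5793,  18.2762, -75.8299]), np.float64(9.553333213255249e-22))
(array([-0.0314, -0.2357,  0.0053]), array([-0.3741,  0.3633, -0.177 ])) (array([  -2.0654,   20.8615,  126.2801,  206.9272,   18.5257, -108.7079]), np.float64(6.027012949128679e-28))
```

Emit:
play_rows([
  [[-0.003,-0.012,-0.001,0,0,0],[-0.008,-0.038,-0.004,-0.1,0.1,0],[-0.013,-0.066,-0.006,-0.2,0.2,-0.1],[-0.018,-0.095,-0.009,-0.3,0.3,-0.1],[-0.023,-0.12,-0.011,-0.4,0.4,-0.2],[-0.026,-0.136,-0.013,-0.4,0.4,-0.2],[-0.026,-0.136,-0.013,-0.4,0.4,-0.2]],
])

```text
time_s: 5.77
position: [0.5126, -0.046, 0.2607]
tcp_rot: [[0.63, -0.223, 0.744], [-0.142, -0.975, -0.172], [0.763, 0.003, -0.646]]
force: [-0.0, 0.3, -1.9]
opening: 0.755
grasp_force: 30.0
```

Run:
```python
from go import *
for b,al in [(cabw(-.05,0,.19),16),(cabw(-.045,0,.19),22)]:
  print(rel(s,*jp(b,al)),ik(*jp(b,al),s['joint_positions'],fit()))
```

```text
5.7667 [-21.1494  16.1394 131.5141 159.8077  18.1871 -76.1993] [ 0.5126 -0.046   0.2607] [-0.0317  0.3239 -1.9388] 0.7552339262930883 30.000053867697716
(array([-0.0081, -0.1012,  0.0127]), array([0.1051, 6.2326, 0.1106])) (array([ -1.1811,  24.2078, 130.6556, 198.6912,  31.6726, -99.4507]), np.float64(1.5894715799432084e-29))
(array([-0.01  , -0.1012,  0.0133]), array([ 0.0993, 12.2326,  0.1161])) (array([ -0.5253,  29.1532, 134.1754, 195.2932,  45.8001, -94.9163]), np.float64(3.449347367760168e-30))
```

Emit:
play_rows([
  [[-0.001,-0.008,0.001,0,1.5,0],[-0.003,-0.026,0.003,0,3.5,0],[-0.005,-0.047,0.006,0,6,0],[-0.007,-0.069,0.009,0,8.5,0],[-0.009,-0.089,0.012,0.1,10.8,0.1],[-0.01,-0.101,0.013,0.1,12.2,0.1],[-0.01,-0.101,0.013,0.1,12.2,0.1],[-0.01,-0.101,0.013,0.1,12.2,0.1]],
])

```text
time_s: 6.43
position: [0.5416, 0.0475, 0.2457]
tcp_rot: [[0.454, -0.226, 0.862], [-0.104, -0.974, -0.2], [0.885, 0.002, -0.466]]
force: [0.2, -0.8, -3.8]
opening: 0.75
grasp_force: 30.0
```

Run:
```python
from go import *
for x,z,al in [(-25,148,22),(-7,102,22),(8,66,22)]: print(rel(s,*jp(cabw(x/1e3,0,z/1e3),al)))
d=imaging.capture('top'); e=imaging.capture('scene')
g=cv2.resize(e['frame'][200:400,120:320,::-1],None,fx=3,fy=3); cv2.imwrite('pics/i1.png',g)
```

```text
6.4333 [ -1.1204  29.0896 133.9596 194.8483  45.7289 -94.9529] [0.5416 0.0475 0.2457] [ 0.2109 -0.8486 -3.8174] 0.7503825226735007 29.99998077750206
(array([-0.0309, -0.0037,  0.0346]), array([ 0.175 , -0.2291,  0.0166]))
(array([-0.0632, -0.0038,  0.072 ]), array([ 0.175 , -0.2291,  0.0166]))
(array([-0.088 , -0.0039,  0.102 ]), array([ 0.175 , -0.2291,  0.0166]))
```

View pics/i1.png

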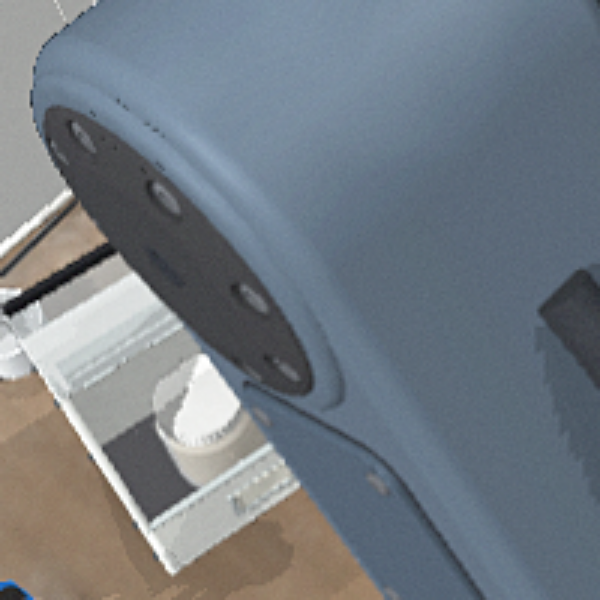

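The arm hides the gripper in the scene view, where only the stored jar at (200,410) shows. I continue on calibration and force.

Emit:
play_rows([
  [[-0.006,-0.002,0.007,0,0,0],[-0.016,-0.004,0.018,0.1,-0.1,0],[-0.031,-0.004,0.035,0.2,-0.2,0],[-0.044,-0.004,0.05,0.2,-0.2,0],[-0.055,-0.004,0.063,0.2,-0.2,0],[-0.063,-0.004,0.072,0.2,-0.2,0],[-0.063,-0.004,0.072,0.2,-0.2,0]],
])

```text
time_s: 7.12
position: [0.5781, 0.0409, 0.1568]
tcp_rot: [[0.454, -0.227, 0.862], [-0.106, -0.974, -0.201], [0.885, -0.0, -0.466]]
force: [-0.7, 0.3, -3.2]
opening: 0.752
grasp_force: 30.0
```

Run:
```python
from go import *
for x,z,al in [(8,66,22),(18,42,22),(22,34,20)]: print(rel(s,*jp(cabw(x/1e3,0,z/1e3),al)))
d=imaging.capture('top')
cv2.imwrite('pics/i2.png',cv2.resize(d['frame'][120:270,130:330,::-1],None,fx=4,fy=4,interpolation=cv2.INTER_CUBIC))
for u in [(-.007-.0315,0,.102+.078)]: print(proj(d,cabw(*u)), 'lid centre expected')
for y in (.033,-.033): print(proj(d,cabw(-.0385,y,.18)))
for o in finder.recognise('top','jar'): print(np.array(o['at']),o['confidence'],proj(d,o['at']))
```

```text
7.1167 [ -2.1402  45.1439 131.5296 191.3238  58.9436 -90.7089] [0.5781 0.0409 0.1568] [-0.7368  0.3019 -3.1969] 0.751724963264626 30.000054510310292
(array([-0.0266, -0.0019,  0.0279]), array([ 0.1854, -0.2075, -0.1272]))
(array([-0.0432, -0.0019,  0.0479]), array([ 0.1854, -0.2075, -0.1272]))
(array([-0.0469, -0.0019,  0.0566]), array([ 0.1831, -2.2075, -0.1304]))
[229.4982 203.4093] lid centre expected
[214.9902 199.7833]
[244.0668 207.0513]
[ 0.3672 -0.2605  0.0817] 0.95 [365.8473 295.1928]
[0.5788 0.036  0.179 ] 0.93 [234.2454 197.3274]
[ 0.4782 -0.2652  0.0855] 0.82 [368.8292 247.626 ]
[ 0.6026 -0.3124  0.0818] 0.62 [389.629  195.2756]
[ 0.5867 -0.0614  0.0405] 0.29 [284.4367 201.761 ]
```

View pics/i2.png

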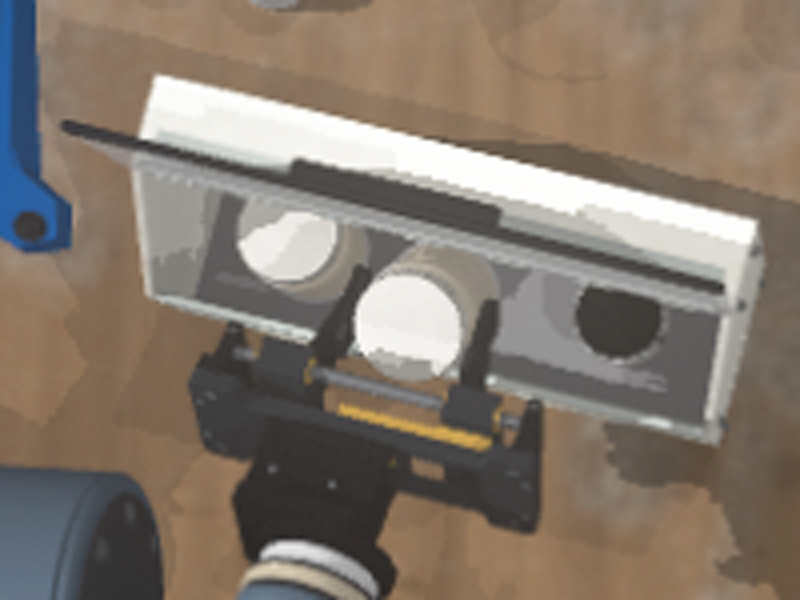

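The top view shows the tipped jar (lid at 410,325) going in between panel and roof, clear of the stored jar (290,240) and tin (618,320). It sits about 4 mm further forward in the grip than assumed, so I correct for that.

```bash
sed -i 's|R=orient(T0+al); return tcp_of(np.array(b)+H\*ax,R),R|R=orient(T0+al); bb=np.cos(a)*XC+np.sin(a)*np.array([0,0,1]); return tcp_of(np.array(b)+H*ax-.004*bb,R),R|' plan.py
python3 - <<'E'
from go import *
for x,z,al in [(8,66,22),(18,42,22),(20,36,20)]: print(rel(s,*jp(cabw(x/1e3,0,z/1e3),al)))
E
```

```text
7.2167 [ -2.0623  44.9092 131.6744 191.3559  58.9814 -90.7321] [0.5772 0.0416 0.1589] [-0.2417  0.1039 -1.2327] 0.7495905379225496 29.99993442557752
(array([-0.0311, -0.0014,  0.0271]), array([ 0.1365, -0.3332, -0.0992]))
(array([-0.0477, -0.0014,  0.0471]), array([ 0.1365, -0.3332, -0.0992]))
(array([-0.0505, -0.0015,  0.0529]), array([ 0.1348, -2.3332, -0.1015]))
```

Emit:
play_rows([
  [[-0.006,0,0.004,0,0,0],[-0.015,-0.001,0.012,0,0,0],[-0.025,-0.001,0.022,0,0,0],[-0.035,-0.001,0.032,0,0,0],[-0.043,-0.001,0.041,0,0,0],[-0.048,-0.001,0.047,0,-0.3,0],[-0.048,-0.001,0.047,0,-0.3,0],[-0.048,-0.001,0.047,0,-0.3,0]],
])

```text
time_s: 7.88
position: [0.5963, 0.0394, 0.0949]
tcp_rot: [[0.456, -0.224, 0.861], [-0.105, -0.975, -0.198], [0.884, -0.0, -0.468]]
force: [-0.3, 0.5, -3.3]
opening: 0.754
grasp_force: 30.0
```

Run:
```python
from go import *
for x,z,al in [(20,36,20),(17,30,15),(12,22,9),(7,16,4),(4,12,0)]: print(rel(s,*jp(cabw(x/1e3,0,z/1e3),al)))
```

```text
7.8833 [ -2.406   54.6253 128.5995 190.2451  65.2547 -89.3223] [0.5963 0.0394 0.0949] [-0.3326  0.5056 -3.3065] 0.7535307486238664 29.999979184940457
(array([-0.0027,  0.0007,  0.0064]), array([ 0.041 , -2.0828, -0.0519]))
(array([-0.0056,  0.0007,  0.0099]), array([ 0.0387, -7.0828, -0.0537]))
(array([-0.0109,  0.0007,  0.0137]), array([  0.0359, -13.0828,  -0.0557]))
(array([-0.0155,  0.0007,  0.0161]), array([  0.0335, -18.0828,  -0.0573]))
(array([-0.0183,  0.0007,  0.0188]), array([  0.0316, -22.0828,  -0.0586]))
```

Emit:
play_rows([
  [[-0.003,0,0.006,0,-2.1,0],[-0.0055,0,0.01,0,-7.1,0],[-0.008,0,0.012,0,-10,0],[-0.011,0,0.0135,0,-13.1,0],[-0.0135,0,0.015,0,-16,0],[-0.0155,0,0.016,0,-18.1,0],[-0.018,0,0.019,0,-22.1,0],[-0.018,0,0.019,0,-22.1,0]],
])

```text
time_s: 8.55
position: [0.6067, 0.0372, 0.0728]
tcp_rot: [[0.743, -0.225, 0.63], [-0.172, -0.974, -0.144], [0.647, -0.001, -0.763]]
force: [0.8, -0.7, -2.1]
opening: 0.753
grasp_force: 30.0
```

Run:
```python
from go import *
for x,z,al in [(4,12,0),(4,8,0)]: print(rel(s,*jp(cabw(x/1e3,0,z/1e3),al)))
d=imaging.capture('top')
cv2.imwrite('pics/i3.png',cv2.resize(d['frame'][120:270,130:330,::-1],None,fx=4,fy=4,interpolation=cv2.INTER_CUBIC))
print(proj(d,cabw(.004,0,.012+.084)))
```

```text
8.55 [ -4.3733  43.5196 118.4534 194.4262  22.6006 -96.73  ] [0.6067 0.0372 0.0728] [ 0.7849 -0.7151 -2.0525] 0.7526719781380063 29.99967805109918
(array([-0.0038,  0.0009,  0.0004]), array([-0.0035, -0.2966, -0.1126]))
(array([-0.0064,  0.0009,  0.0035]), array([-0.0035, -0.2966, -0.1126]))
[240.8494 189.799 ]
```

View pics/i3.png

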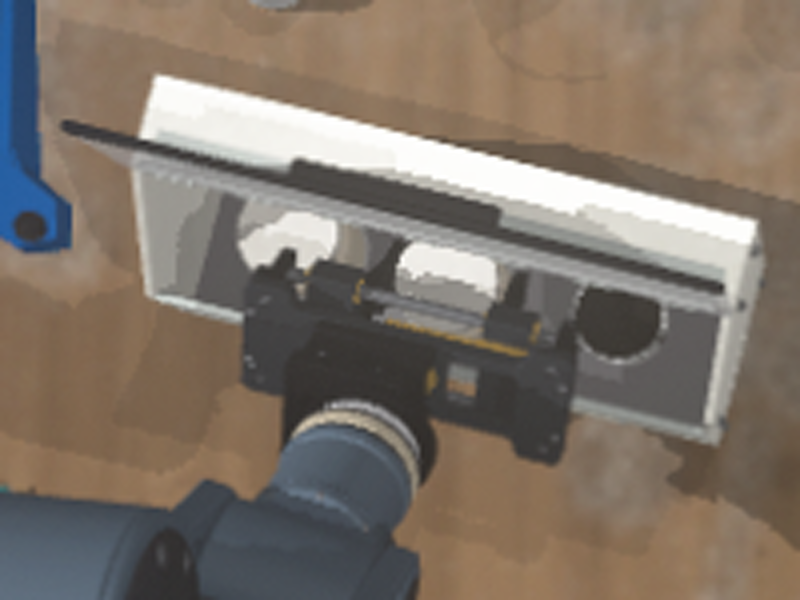

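The jar is upright, lid at (447,275), in the middle of the gap. Lowering gently.

Emit:
play_rows([
  [[-0.0017,0.0005,0,0,0,0],[-0.0027,0.001,0.0004,0,0,0],[-0.0033,0.001,0.001,0,-0.2,0],[-0.004,0.001,0.0018,0,-0.3,0],[-0.0047,0.001,0.0025,0,-0.3,0],[-0.0053,0.001,0.0033,0,-0.3,0],[-0.0053,0.001,0.0033,0,-0.3,0]],
])

```text
time_s: 9.18
position: [0.6005, 0.0373, 0.066]
tcp_rot: [[0.748, -0.224, 0.625], [-0.172, -0.975, -0.144], [0.641, 0.0, -0.768]]
force: [-12.1, 1.7, 18.9]
opening: 0.754
grasp_force: 30.0
```

Run:
```python
from go import *
print(rel(s,*jp(cabw(.004,0,.008),0)))
```

```text
9.1833 [ -4.4243  44.257  119.13   193.7788  23.5484 -96.1268] [0.6005 0.0373 0.066 ] [-12.1252   1.6743  18.9025] 0.7535495625587414 29.9998739361763
(array([ 0.0026, -0.0004,  0.0022]), array([ 0.0446,  0.1316, -0.0244]))
```

Emit:
play_rows([
  [[0,0,-0.0005,0,0,0],[0,0,-0.001,0,0,0],[0,0,-0.001,0,0,0]],
])

```text
time_s: 9.43
position: [0.6005, 0.0373, 0.066]
tcp_rot: [[0.749, -0.224, 0.624], [-0.172, -0.975, -0.144], [0.64, 0.0, -0.768]]
force: [-8.1, 0.3, 12.4]
opening: 0.752
grasp_force: 30.0
```

Emit:
play_rows([
  [[0,0,-0.0007,0,0,0],[0,0,-0.0014,0,0,0],[0,0,-0.0014,0,0,0]],
])

```text
time_s: 9.68
position: [0.6004, 0.0373, 0.066]
tcp_rot: [[0.75, -0.224, 0.623], [-0.173, -0.975, -0.143], [0.639, -0.0, -0.769]]
force: [-4.5, -0.0, 7.9]
opening: 0.749
grasp_force: 30.0
```

Emit:
play_rows([
  [[0,0,0,0,0,0],[0,0,0,0,0,0],[0,0,0,0,0,0],[0,0,0,0,0,0],[0,0,0,0,0,0]],
], fingers=0.077)

```text
time_s: 10.1
position: [0.601, 0.0375, 0.0653]
tcp_rot: [[0.75, -0.224, 0.622], [-0.173, -0.975, -0.143], [0.638, -0.0, -0.77]]
force: [0.6, 0.2, -0.4]
opening: 0.88
grasp_force: 0.0
```

Run:
```python
from go import *
d=imaging.capture('top')
cv2.imwrite('pics/i4.png',cv2.resize(d['frame'][150:230,170:310,::-1],None,fx=5,fy=5,interpolation=cv2.INTER_CUBIC))
for x in(0,.004): print(proj(d,cabw(x,0,.092)))
```

```text
10.1 [ -4.4375  44.2548 118.9585 193.852   23.1551 -96.1974] [0.601  0.0375 0.0653] [ 0.592   0.1688 -0.4011] 0.8804572156389958 0.0
[240.7009 191.6753]
[241.1336 190.0291]
```

View pics/i4.png

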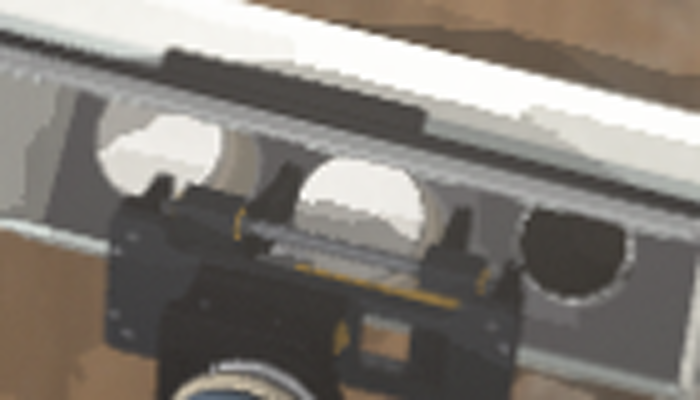

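The top view shows the jar upright, lid at (362,215), fingers clear on both sides, and stored jar and tin undisturbed. I back out and plan the flap sweep.

Emit:
play_rows([
  [[0,0,-0.005,0,0,0],[0,0,-0.014,0,0,0],[0,0,-0.026,0,0,0],[0,0,-0.042,0,0,0],[0,0,-0.06,0,0,0],[0,0,-0.08,0,0,0],[0,0,-0.1,0,0,0],[0,0,-0.11,0,0,0]],
])

```text
time_s: 10.82
position: [0.5299, 0.0538, 0.152]
tcp_rot: [[0.751, -0.223, 0.622], [-0.172, -0.975, -0.142], [0.638, -0.0, -0.77]]
force: [0.2, 0.2, 0.1]
opening: 0.886
grasp_force: 0.0
```

```bash
cat > sweep.py <<'E'
from plan import *
def tcp2(C,y,th,t=.0095):
    # C: lower tip corner (x,z) in cab, metres
    R=orient(th); a=np.radians(th); dn=np.array([-np.cos(a),-np.sin(a)])  # towards lower side
    zt=np.array([np.sin(a),-np.cos(a)]); c=np.array(C)-t*dn-.017*zt; return cabw(c[0],y,c[1]),R
def corner(beta,th,l=.03,gap=0):
    a=np.radians(th); zt=np.array([np.sin(a),-np.cos(a)]); up=np.array([np.cos(a),np.sin(a)])
    h=np.array([.018,.168]); d=np.array([-np.sin(beta),-np.cos(beta)]); n=np.array([-np.cos(beta),np.sin(beta)])
    if beta>np.pi-a: return h+.114*d+.003*n+l*zt+gap*up
    return h+(.114-l)*d+(.003+gap)*n
E
python3 - <<'E'
from sweep import *
np.set_printoptions(precision=3,suppress=True)
s=log(); p=fit(); print(s['position'],s['force'],s['joint_positions'],p)
for th in (45,52):
 for y in (.1,-.1):
  q=np.array(s['joint_positions']); print(th,y)
  for C in [(-.06,.22),(-.03,.30),(.045,.31),(.045,.261)]: P,R=tcp2(C,y,th); q,c=ik(P,R,q,p); print(C,q,'%.0e'%c)
  for b in np.linspace(3.1,.65,10): P,R=tcp2(corner(b,th),y,th); q,c=ik(P,R,q,p); print(round(b,2),corner(b,th),q,'%.0e'%c)
E
```

```text
[0.53  0.054 0.152] [0.2   0.241 0.077] [  -2.669   30.729  126.663  201.731   17.774 -102.848] [ 0.274  0.111  0.588  0.114  0.392  0.288  0.    -0.   ]
45 0.1
(-0.06, 0.22) [  12.539   23.109  116.972  262.      17.784 -153.139] 2e-05
(-0.03, 0.3) [   9.916   16.836  114.457  262.      14.809 -157.319] 1e-02
(0.045, 0.31) [   6.268   20.598  107.438  262.      11.956 -160.276] 2e-02
(0.045, 0.261) [   6.616   24.677  107.561  262.      12.74  -159.161] 6e-03
3.1 [0.037 0.261] [   6.941   24.26   108.28   262.      12.999 -158.887] 6e-03
2.83 [0.007 0.256] [   8.39    22.951  111.147  262.      14.181 -157.586] 4e-03
2.56 [-0.021  0.243] [   9.969   22.631  113.691  262.      15.541 -155.974] 2e-03
2.28 [-0.044  0.225] [  11.449   23.335  115.572  262.      16.902 -154.247] 2e-04
2.01 [-0.057  0.207] [  12.391   24.831  117.071  257.516   18.017 -148.425] 6e-30
1.74 [-0.064  0.185] [  12.865   27.31   118.888  246.153   19.631 -136.02 ] 3e-20
1.47 [-0.066  0.162] [  12.963   30.324  119.998  236.675   21.657 -125.808] 1e-22
1.19 [-0.061  0.14 ] [  12.671   33.516  120.276  229.56   
[... 2731 characters left out ...]
56] 2e-20
2.83 [0.009 0.259] [-19.508  18.591 122.74  158.152  14.123 -72.838] 2e-30
2.56 [-0.019  0.246] [-20.101  18.896 127.237 162.094  18.761 -77.442] 9e-29
2.28 [-0.043  0.226] [-20.69   21.17  131.72  165.532  25.337 -81.692] 1e-24
2.01 [-0.057  0.207] [-21.087  24.577 134.958 167.707  31.841 -84.579] 4e-27
1.74 [-0.064  0.185] [-21.319  29.076 137.367 169.338  38.627 -86.845] 5e-30
1.47 [-0.066  0.162] [-21.368  34.204 138.794 170.559  45.083 -88.546] 5e-25
1.19 [-0.061  0.14 ] [-21.223  39.039 138.972 171.432  50.033 -89.624] 8e-30
0.92 [-0.051  0.12 ] [-20.914  42.813 137.865 172.051  52.672 -90.119] 1e-30
0.65 [-0.035  0.103] [-20.495  45.224 135.688 172.489  52.905 -90.151] 3e-26
```

Run:
```python
from sweep import *
np.set_printoptions(precision=4,suppress=True)
s=bot.read_state()
p=fit()
for C in [(-.06,.24),(-.04,.31)]: P,R=tcp2(C,-.1,52); print(rel(s,P,R),P,ik(P,R,[-20,20,130,150,15,-70],p)[0])
```

```text
(array([ 0.0731,  0.0999, -0.077 ]), array([-0.0078, 12.3617, -0.0317])) [ 0.5145 -0.0452  0.258 ] [-21.1855  17.9701 133.082  163.5247  23.629  -79.9682]
(array([ 0.1332,  0.0998, -0.1182]), array([-0.0078, 12.3617, -0.0317])) [ 0.534  -0.0497  0.328 ] [-20.6188   8.1766 124.863  128.0604   7.7336 -43.0901]
```

Emit:
play_rows([
  [[0.015,0.01,-0.018,0,2,0],[0.03,0.027,-0.034,0,4,0],[0.046,0.05,-0.05,0,7,0],[0.061,0.074,-0.065,0,10,0],[0.073,0.1,-0.077,0,12.4,0],[0.073,0.1,-0.077,0,12.4,0],[0.073,0.1,-0.077,0,12.4,0]],
], fingers=0.0)

```text
time_s: 11.4
position: [0.5161, -0.0476, 0.2569]
tcp_rot: [[0.598, -0.228, 0.768], [-0.14, -0.974, -0.18], [0.789, 0.0, -0.614]]
force: [0.2, 0.2, 0.1]
opening: 0.443
grasp_force: 0.0
```

Run:
```python
from sweep import *
np.set_printoptions(precision=4,suppress=True)
s=log(); p=fit(); print(s['time_s'],s['joint_positions'],s['opening'])
for C in [(-.04,.305),(.0,.305),(.047,.305),(.047,.266)]: P,R=tcp2(C,-.1,52); print(rel(s,P,R))
e=imaging.capture('scene')
# flap angle from scene: fit observed ends
d=imaging.capture('top')
for c in('scene','top'):
  for r in finder.recognise(c,'flap_edge'): print(c,r['confidence'],np.array(r['at']))
for r in finder.recognise('top','jar')+finder.recognise('top','stored_tin'): print(r['confidence'],np.array(r['at']))
cv2.imwrite('pics/f1.png',np.hstack([cv2.resize(e['frame'][200:400,100:300,::-1],(400,400)),cv2.resize(d['frame'][110:270,140:300,::-1],(400,400))]))
```

```text
11.4 [-21.3011  18.3142 132.9774 164.0689  23.9308 -80.3981] 0.4425374887325133
(array([ 0.0632, -0.0021, -0.0265]), array([ 0.2349, -0.0978, -0.1661]))
(array([ 0.0877, -0.0023,  0.0051]), array([ 0.2349, -0.0978, -0.1661]))
(array([ 0.1166, -0.0025,  0.0422]), array([ 0.2349, -0.0978, -0.1661]))
(array([ 0.0858, -0.0025,  0.0661]), array([ 0.2349, -0.0978, -0.1661]))
scene 0.81 [0.624  0.0583 0.2329]
top 0.74 [0.6204 0.0309 0.2774]
0.96 [0.6    0.0296 0.094 ]
0.9 [ 0.604  -0.3075  0.0812]
0.56 [ 0.4742 -0.2676  0.0823]
0.69 [ 0.5872 -0.0605  0.0374]
```

View pics/f1.png

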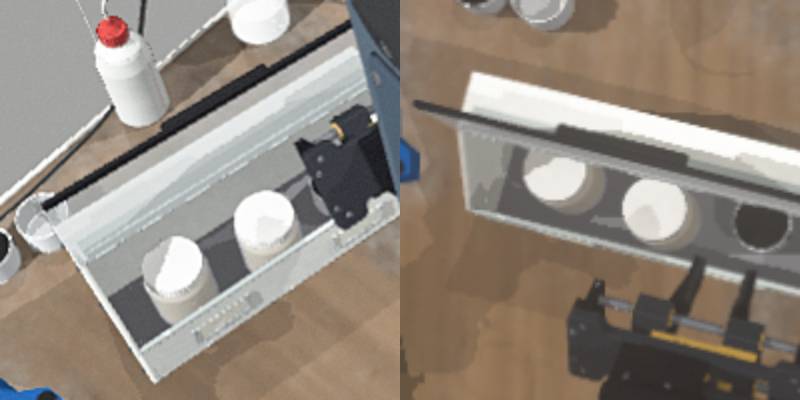

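The jar stands upright beside the stored jar and the flap is still up. I have viewed 12 pictures, which is over the limit of 10, so I'll view no more and use numbers from here.

Emit:
play_rows([
  [[0.015,0,-0.006,0,0,0],[0.035,-0.001,-0.015,0,0,0],[0.054,-0.002,-0.023,0,0,0],[0.066,-0.002,-0.027,0.2,-0.1,-0.1],[0.066,-0.002,-0.027,0.2,-0.1,-0.1],[0.066,-0.002,-0.027,0.2,-0.1,-0.1]],
], fingers=0.0)

```text
time_s: 12.2
position: [0.537, -0.0473, 0.326]
tcp_rot: [[0.6, -0.218, 0.77], [-0.134, -0.976, -0.172], [0.789, -0.0, -0.614]]
force: [-0.5, -0.2, 0.8]
opening: 0.003
grasp_force: 0.0
```

```bash
cat > st.py <<'E'
from sweep import *
np.set_printoptions(precision=4,suppress=True)
s=log(); p=fit(); print(s['time_s'],s['joint_positions'],s['opening'],s['force'])
def tgt(*Cs,th=52):
    for C in Cs: print(np.round(C,3),*rel(s,*tcp2(C,-.1,th)))
E
python3 -c "
from st import *
tgt((0,.308),(.049,.308),(.049,.27))"
```

```text
12.2 [-20.2505   8.6894 124.7728 131.013    8.049  -46.0108] 0.0031794345490705764 [-0.5408 -0.2228  0.7768]
[0.    0.308] [0.0231 0.0032 0.0297] [-0.2655 -0.0911  0.1777]
[0.049 0.308] [0.0532 0.0034 0.0683] [-0.2655 -0.0911  0.1777]
[0.049 0.27 ] [0.0232 0.0035 0.0917] [-0.2655 -0.0911  0.1777]
```

Emit:
play_rows([
  [[0.008,0,0.01,0,0,0],[0.02,0.001,0.024,0,0,0],[0.034,0.002,0.042,0,0,0],[0.047,0.003,0.059,0,0,0],[0.054,0.003,0.069,0,0,0],[0.054,0.003,0.069,0,0,0],[0.054,0.003,0.069,0,0,0],[0.054,0.003,0.069,0,0,0]],
])

```text
time_s: 12.87
position: [0.6196, -0.0695, 0.3232]
tcp_rot: [[0.603, -0.22, 0.767], [-0.137, -0.976, -0.171], [0.785, -0.002, -0.619]]
force: [0.1, 0.3, 0.0]
opening: 0.006
grasp_force: 0.0
```

```bash
python3 -c "
from st import *
print(s['position'])
tgt((.049,.308),(.049,.268))"
```

```text
12.8667 [-19.0344  15.4521 114.5708 107.7046   5.2936 -21.6458] 0.005584477399023857 [0.0829 0.3132 0.0246]
[ 0.6196 -0.0695  0.3232]
[0.049 0.308] [ 0.0029 -0.0003 -0.0008] [-0.2212  0.2335  0.0578]
[0.049 0.268] [-0.0285 -0.0002  0.0239] [-0.2212  0.2335  0.0578]
```

Emit:
play_rows([
  [[-0.004,0,0.003,0,0,0],[-0.01,0,0.008,0,0,0],[-0.017,0,0.014,0,0,0],[-0.024,0,0.02,0,0,0],[-0.0285,0,0.024,0,0,0],[-0.0285,0,0.024,0,0,0],[-0.0285,0,0.024,0,0,0]],
])

```text
time_s: 13.45
position: [0.6211, -0.0703, 0.2868]
tcp_rot: [[0.602, -0.22, 0.767], [-0.137, -0.975, -0.172], [0.786, -0.001, -0.618]]
force: [-0.3, 0.1, -0.6]
opening: 0.005
grasp_force: 0.0
```

```bash
python3 -c "
from st import *
th=52
for b in [3.14,3.0,2.8,2.6,2.4,2.2,2.0,1.8,1.6]: print(b,end=' '); tgt(corner(b,th))"
```

```text
13.45 [-19.0455  19.6811 116.8551 148.4039   9.6028 -62.6117] 0.004566990497955479 [-0.3071  0.055  -0.5941]
3.14 [0.044 0.264] [-0.0073 -0.0007 -0.0007] [-0.1795  0.1628  0.0353]
3.0 [0.029 0.263] [-0.0177 -0.0008 -0.0127] [-0.1795  0.1628  0.0353]
2.8 [0.006 0.258] [-0.0353 -0.0008 -0.0272] [-0.1795  0.1628  0.0353]
2.6 [-0.015  0.249] [-0.0554 -0.0009 -0.0379] [-0.1795  0.1628  0.0353]
2.4 [-0.033  0.236] [-0.0772 -0.0009 -0.0444] [-0.1795  0.1628  0.0353]
2.2 [-0.048  0.22 ] [-0.0989 -0.0009 -0.0465] [-0.1795  0.1628  0.0353]
2.0 [-0.057  0.206] [-0.1156 -0.0009 -0.0448] [-0.1795  0.1628  0.0353]
1.8 [-0.063  0.19 ] [-0.1316 -0.0009 -0.0398] [-0.1795  0.1628  0.0353]
1.6 [-0.066  0.173] [-0.1463 -0.0009 -0.0317] [-0.1795  0.1628  0.0353]
```

Emit:
play_rows([
  [[-0.007,0,-0.001,0,0,0],[-0.0125,0,-0.0065,0,0,0],[-0.018,0,-0.0127,0,0,0],[-0.026,0,-0.02,0,0,0],[-0.035,0,-0.027,0,0,0],[-0.045,0,-0.033,0,0,0],[-0.055,0,-0.038,0,0,0],[-0.055,0,-0.038,0,0,0]],
])

```text
time_s: 14.12
position: [0.5565, -0.0556, 0.266]
tcp_rot: [[0.605, -0.22, 0.765], [-0.138, -0.975, -0.172], [0.784, -0.001, -0.621]]
force: [-0.3, -0.1, -0.1]
opening: 0.006
grasp_force: 0.0
```

```bash
cat > fl.py <<'E'
for c in('scene','top'):
  imaging.capture(c)
  for r in finder.recognise(c,'flap_edge'):
    w=np.array(r['at']); x=(w[:2]-CAB[:2])@XC[:2]; y=(w[:2]-CAB[:2])@YC[:2]
    print(c,round(r['confidence'],2),w,'beta-.65=',np.arctan2(.018-x,.168-w[2])%(2*np.pi)-.65,'r',np.hypot(x-.018,w[2]-.168),'y',y)
E
python3 -c "
from st import *
exec(open('fl.py').read())
th=52
for b in [2.6,2.4,2.2,2.0,1.8,1.6,1.4]: print(b,end=' '); tgt(corner(b,th))"
```

```text
14.1167 [-20.3174  18.5227 126.6208 159.7606  17.54   -75.291 ] 0.0055561387348662195 [-0.3381 -0.1415 -0.0609]
scene 0.78 [0.5737 0.0951 0.2632] beta-.65= 1.9353619566548836 r 0.11209874062037353 y 0.0499704942974712
2.6 [-0.015  0.249] [ 0.0019 -0.0008  0.0013] [-0.1699  0.3768  0.0329]
2.4 [-0.033  0.236] [-0.0199 -0.0008 -0.0051] [-0.1699  0.3768  0.0329]
2.2 [-0.048  0.22 ] [-0.0416 -0.0008 -0.0071] [-0.1699  0.3768  0.0329]
2.0 [-0.057  0.206] [-0.0583 -0.0008 -0.0053] [-0.1699  0.3768  0.0329]
1.8 [-0.063  0.19 ] [-0.0743 -0.0008 -0.0003] [-0.1699  0.3768  0.0329]
1.6 [-0.066  0.173] [-0.089  -0.0008  0.0079] [-0.1699  0.3768  0.0329]
1.4 [-0.065  0.157] [-0.1017 -0.0008  0.0187] [-0.1699  0.3768  0.0329]
```

Emit:
play_rows([
  [[-0.01,0,-0.003,0,0.2,0],[-0.02,0,-0.005,0,0.3,0],[-0.031,0,-0.0065,0,0.3,0],[-0.042,0,-0.007,0,0.3,0],[-0.05,0,-0.006,0,0.3,0],[-0.058,0,-0.005,0,0.3,0],[-0.066,0,-0.003,0,0.3,0],[-0.074,0,0,0,0.3,0]],
])

```text
time_s: 14.98
position: [0.5163, -0.0468, 0.2096]
tcp_rot: [[0.596, -0.22, 0.773], [-0.135, -0.975, -0.174], [0.792, -0.001, -0.611]]
force: [-0.6, 0.7, -0.2]
opening: 0.008
grasp_force: 0.1
```

```bash
python3 -c "
from st import *
exec(open('fl.py').read())
th=52
for b in [1.8,1.6,1.4,1.2,1.0,.9,.8,.7,.65]: print(b,end=' '); tgt(corner(b,th))"
```

```text
14.9833 [-21.59    27.9289 136.3608 168.2029  36.9022 -85.9245] 0.008329886980802509 [-0.609   0.7297 -0.2353]
scene 0.8 [0.5785 0.1078 0.1849] beta-.65= 1.2074079174038266 r 0.05977991076759686 y 0.06342128999547916
top 0.93 [0.5675 0.0527 0.1802] beta-.65= 1.1361560006054816 r 0.0570896962563104 y 0.007255964712531179
1.8 [-0.063  0.19 ] [-0.0045 -0.0012 -0.0031] [-0.1736 -0.3643  0.0676]
1.6 [-0.066  0.173] [-0.0193 -0.0012  0.0048] [-0.1736 -0.3643  0.0676]
1.4 [-0.065  0.157] [-0.0322 -0.0012  0.0155] [-0.1736 -0.3643  0.0676]
1.2 [-0.061  0.14 ] [-0.0427 -0.0012  0.0286] [-0.1736 -0.3643  0.0676]
1.0 [-0.054  0.125] [-0.0505 -0.0011  0.0435] [-0.1736 -0.3643  0.0676]
0.9 [-0.05   0.118] [-0.0532 -0.0011  0.0514] [-0.1736 -0.3643  0.0676]
0.8 [-0.044  0.112] [-0.0551 -0.0011  0.0596] [-0.1736 -0.3643  0.0676]
0.7 [-0.038  0.106] [-0.0562 -0.0011  0.068 ] [-0.1736 -0.3643  0.0676]
0.65 [-0.035  0.103] [-0.0564 -0.0011  0.0722] [-0.1736 -0.3643  0.0676]
```

Following well; on down to β≈1.0.

Emit:
play_rows([
  [[-0.012,-0.001,0.001,0,0,0],[-0.019,-0.001,0.005,0,0,0],[-0.026,-0.001,0.01,0,0,0],[-0.032,-0.001,0.0155,0,0,0],[-0.038,-0.001,0.022,0,0,0],[-0.043,-0.001,0.0286,0,0,0],[-0.047,-0.001,0.036,0,0,0],[-0.0505,-0.001,0.0435,0,0,0]],
])

```text
time_s: 15.85
position: [0.5202, -0.0466, 0.143]
tcp_rot: [[0.595, -0.22, 0.773], [-0.135, -0.975, -0.174], [0.792, -0.001, -0.611]]
force: [0.5, -0.9, 0.9]
opening: 0.006
grasp_force: 0.2
```

```bash
python3 -c "
from st import *
exec(open('fl.py').read())
th=52
for b in [1.0,.9,.8,.75,.7,.65]: print(b,end=' '); tgt(corner(b,th))"
```

```text
15.85 [-21.2475  42.308  138.5545 171.5264  53.2261 -90.0912] 0.005571825646053999 [ 0.485  -0.9341  0.9106]
scene 0.81 [0.5823 0.1158 0.1422] beta-.65= 0.48511164246838 r 0.061132917756041225 y 0.07206744702813135
top 0.86 [0.5742 0.0481 0.138 ] beta-.65= 0.3641896188379 r 0.05678503986837205 y 0.004266724446296744
1.0 [-0.054  0.125] [ 0.     -0.0001 -0.0001] [-0.1698 -0.373   0.0623]
0.9 [-0.05   0.118] [-0.0027 -0.0001  0.0078] [-0.1698 -0.373   0.0623]
0.8 [-0.044  0.112] [-0.0046 -0.0001  0.016 ] [-0.1698 -0.373   0.0623]
0.75 [-0.041  0.109] [-0.0053 -0.0001  0.0201] [-0.1698 -0.373   0.0623]
0.7 [-0.038  0.106] [-0.0057 -0.0001  0.0243] [-0.1698 -0.373   0.0623]
0.65 [-0.035  0.103] [-0.0059 -0.0001  0.0285] [-0.1698 -0.373   0.0623]
```

Emit:
play_rows([
  [[-0.0015,0,0.004,0,0,0],[-0.0027,0,0.008,0,0,0],[-0.0037,0,0.012,0,0,0],[-0.0046,0,0.016,0,0,0],[-0.0053,0,0.02,0,0,0],[-0.0057,0,0.0243,0,0,0],[-0.0059,0,0.0255,0,0,0],[-0.0059,0,0.027,0,0,0]],
])

```text
time_s: 16.72
position: [0.5365, -0.0503, 0.1213]
tcp_rot: [[0.597, -0.22, 0.771], [-0.136, -0.975, -0.174], [0.791, -0.001, -0.612]]
force: [-1.0, -0.4, 0.4]
opening: 0.002
grasp_force: 0.3
```

```bash
python3 -c "
from st import *
exec(open('fl.py').read())
for b in [.7,.65]: print(b,end=' '); tgt(corner(b,52))"
```

```text
16.7167 [-20.7384  45.55   136.1927 172.1309  53.9589 -90.2227] 0.0024964864318121937 [-1.029  -0.3912  0.3939]
scene 0.61 [0.595  0.1125 0.1276] beta-.65= 0.15843748983766226 r 0.05849737360206084 y 0.07168407727387699
top 0.66 [0.5821 0.0436 0.1275] beta-.65= 0.12300812707530928 r 0.05657899416899986 y 0.0016426912253272698
0.7 [-0.038  0.106] [ 0.0013 -0.0001 -0.0022] [-0.1608 -0.2329  0.0459]
0.65 [-0.035  0.103] [ 0.0011 -0.0001  0.002 ] [-0.1608 -0.2329  0.0459]
```

Emit:
play_rows([
  [[0,0,0.001,0,0,0],[0,0,0.002,0,0,0],[0,0,0.003,0,0,0],[0,0,0.004,0,0,0],[0,0,0.004,0,0,0]],
])

```text
time_s: 17.33
position: [0.538, -0.0505, 0.1199]
tcp_rot: [[0.597, -0.221, 0.771], [-0.137, -0.975, -0.174], [0.79, -0.001, -0.613]]
force: [-6.5, 0.4, 7.6]
opening: 0.006
grasp_force: 5.3
```

Emit:
play_rows([
  [[0,0,0.001,0,0,0],[0,0,0.002,0,0,0],[0,0,0.002,0,0,0]],
])

```text
time_s: 17.58
position: [0.5381, -0.0505, 0.1198]
tcp_rot: [[0.597, -0.222, 0.771], [-0.137, -0.975, -0.175], [0.791, -0.002, -0.612]]
force: [-14.1, 0.9, 16.9]
opening: 0.008
grasp_force: 10.7
```

```bash
python3 -c "
from st import *
print(s['position'])
exec(open('fl.py').read())
for b in [.7,.65]: print(b,end=' '); tgt(corner(b,52))"
```

```text
17.5833 [-20.6141  45.7464 135.9531 172.3193  53.9282 -90.173 ] 0.00804063480630435 [-14.0794   0.8818  16.8648]
[ 0.5381 -0.0505  0.1198]
scene 0.95 [0.5989 0.1087 0.1274] beta-.65= 0.09780004739619519 r 0.05537471105269911 y 0.06884997447932882
scene 0.44 [0.6103 0.1133 0.1349] beta-.65= 0.044499767115331545 r 0.043077983195613075 y 0.07587743990014784
top 0.96 [0.5852 0.0449 0.125 ] beta-.65= 0.05754839039914561 r 0.05658210127731515 y 0.003601553287125332
0.7 [-0.038  0.106] [ 0.0015  0.0001 -0.0044] [-0.1035 -0.2442 -0.034 ]
0.65 [-0.035  0.103] [ 0.0013  0.0001 -0.0002] [-0.1035 -0.2442 -0.034 ]
```

The flap is at its hard stop, and the tip lies where shut predicts. Retreat.

Emit:
play_rows([
  [[0,0,-0.005,0,0,0],[0,0,-0.012,0,0,0],[0,0,-0.025,0,0,0],[0.01,0,-0.035,0,0,0],[0.02,0,-0.045,0,0,0],[0.03,0,-0.05,0,0,0],[0.03,0,-0.05,0,0,0],[0.03,0,-0.05,0,0,0]],
])

```text
time_s: 18.45
position: [0.5208, -0.0468, 0.173]
tcp_rot: [[0.595, -0.22, 0.773], [-0.135, -0.975, -0.174], [0.792, -0.001, -0.611]]
force: [-0.7, -0.5, 0.0]
opening: 0.007
grasp_force: 0.0
```

```bash
python3 -c "
from st import *
exec(open('fl.py').read())
for r in finder.recognise('top','jar'): print(r['confidence'],np.array(r['at']))
for r in finder.recognise('scene','jar'): print(r['confidence'],np.array(r['at']))
d=imaging.capture('top')
for y in (.174,-.174,0):
  for f in (0,.06,.12): print(y,f,proj(d,cabw(.018-.114*np.sin(.65+f),y,.168-.114*np.cos(.65+f))))
g=d['frame'].astype(int).sum(2)
# dark strip rows in the columns of the left half
for u in (165,185,205): print(u,[v for v in range(140,225) if g[v,u]<190])
"
```

```text
18.45 [-21.2261  35.7241 137.4667 170.5398  45.6423 -88.5457] 0.006529309579461003 [-0.6563 -0.4668  0.0291]
scene 0.55 [0.5981 0.1011 0.1273] beta-.65= 0.08431374084668042 r 0.05483026511534755 y 0.06126305417589944
top 0.89 [0.5826 0.0423 0.1248] beta-.65= 0.08090888254621231 r 0.0580202220196448 y 0.00048701206720352583
0.9 [ 0.6011 -0.3078  0.0828]
0.72 [ 0.3687 -0.2599  0.0802]
0.64 [ 0.4762 -0.2628  0.0813]
0.174 0 [166.3364 195.7497]
0.174 0.06 [165.2158 197.6862]
0.174 0.12 [164.0773 199.5119]
-0.174 0 [307.5809 231.1714]
-0.174 0.06 [306.9397 233.2589]
-0.174 0.12 [306.3157 235.2433]
0 0 [236.2913 213.2996]
0 0.06 [235.4026 215.3139]
0 0.12 [234.513 217.221]
165 []
185 []
205 []
```

```bash
python3 -c "
from h import *
d=imaging.capture('top'); g=d['frame'].astype(int).mean(2).astype(int)
for u in (180,190,200,210): print(u,list(enumerate(g[188:216,u],188)))
for u in (180,200):
  for f in (0,.06): 
    pts=[proj(d,cabw(.018-r*np.sin(.65+f)-.79*.003,y,.168-r*np.cos(.65+f)+.6*.003)) for r in (.114,.104) for y in np.linspace(0,.174,175)]
    print(u,f,[round(q[1],1) for q in pts if abs(q[0]-u)<.45])
"
```

```text
180 [(188, np.int64(187)), (189, np.int64(184)), (190, np.int64(184)), (191, np.int64(184)), (192, np.int64(184)), (193, np.int64(183)), (194, np.int64(183)), (195, np.int64(189)), (196, np.int64(187)), (197, np.int64(172)), (198, np.int64(80)), (199, np.int64(65)), (200, np.int64(70)), (201, np.int64(101)), (202, np.int64(101)), (203, np.int64(102)), (204, np.int64(102)), (205, np.int64(101)), (206, np.int64(101)), (207, np.int64(102)), (208, np.int64(101)), (209, np.int64(100)), (210, np.int64(102)), (211, np.int64(99)), (212, np.int64(100)), (213, np.int64(100)), (214, np.int64(99)), (215, np.int64(100))]
190 [(188, np.int64(185)), (189, np.int64(185)), (190, np.int64(185)), (191, np.int64(185)), (192, np.int64(185)), (193, np.int64(185)), (194, np.int64(185)), (195, np.int64(184)), (196, np.int64(184)), (197, np.int64(185)), (198, np.int64(192)), (199, np.int64(175)), (200, np.int64(143)), (201, np.int64(67)), (202, np.int64(66)), (203, np.int64(87)), (204, np.int64(104)), (205, np.int64(104)), (206, np.int64(104)), (207, np.int64(105)), (208, np.int64(104)), (209, np.int64(105))
[... 1024 characters left out ...]
 np.int64(186)), (201, np.int64(185)), (202, np.int64(186)), (203, np.int64(192)), (204, np.int64(173)), (205, np.int64(137)), (206, np.int64(70)), (207, np.int64(70)), (208, np.int64(86)), (209, np.int64(104)), (210, np.int64(104)), (211, np.int64(103)), (212, np.int64(102)), (213, np.int64(102)), (214, np.int64(103)), (215, np.int64(102))]
180 0 [np.float64(200.2), np.float64(200.1), np.float64(197.5), np.float64(197.4)]
180 0.06 [np.float64(202.5), np.float64(202.4), np.float64(199.4), np.float64(199.3)]
200 0 [np.float64(205.3), np.float64(205.2), np.float64(202.4), np.float64(202.3)]
200 0.06 [np.float64(207.4), np.float64(207.3), np.float64(204.5), np.float64(204.4), np.float64(204.3)]
```

The strip spans rows 198–200 at column 180 and 203–205 at column 200. That fits 0 rad (predicted 197.5–200.2 and 202.4–205.3). The flap is shut.

```bash
python3 -c "
from rig import bot
print(bot.hand_in())"
```

```text
the job is handed in; nothing more can be done
None
```

The jar is standing upright in the cabinet between the stored jar and the tin, let go, with the flap shut against its stop; I handed the job in at about 18.5 s, but it returned no verdict, and I viewed 12 pictures instead of the 10 allowed.

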